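# Fetch the blue glaze sample from behind the others

### The arm

A 6-joint arm with a two-finger parallel gripper is mounted at the origin on the work surface. World frame = base frame: x ahead of the robot, y to its left, z up, the work surface at z = 0. Lengths are in mm, angles in degrees, forces in N, time in s.
With the tool pointing down it reaches from about 300 to 850 mm from the base axis. Payload 4.2 kg.
Tool frame: the origin (TCP) lies on the mounting face of the last link; the fingertips stand 191 mm ahead of it and the grasp point (between the pads) lies 172 mm ahead of it; z points along the fingers, y is the direction in which the jaws open and shut (so a half turn about z gives the same grasp; the last joint's range is limited). The gripper opens to 91 mm and grips with 3 to 60 N. Pads are 32 mm wide; open, the fingers measure 118 mm over their backs; the gripper's body (76 mm by 178 mm) begins 60 mm behind the grasp point.
Start: joints at [-69.271, 18.312, 89.639, -0, 72.044, -1.146], TCP at [214.238, -533.596, 404.776] pointing down, gripper open.
Joint ranges: [-177.97, 177.97], [-48.28, 115.42], [12.27, 149.76], [-77.06, 257.06], [2.81, 150.46], [-146.56, 146.56]. Speed limits (degrees/s): [147.25, 147.25, 180, 180, 180, 180].

### API

Orientations are given as [roll, pitch, yaw] about the fixed x, y, z axes, in that order (R = Rz(yaw) Ry(pitch) Rx(roll)).
In Python, from workcell import env gives the robot as it stands.
- The arm moves only by the shell command python3 -m handwheel 'ROWS' [FORCE]. ROWS is JSON, a list of rows, each an object with "gripper": the opening in per cent of the stroke, from 0 (shut) to 100 (fully open); "travel": the shift along the tool's x, y, z in m, a list of three; "twist": the turn about the tool's z in rad. In form: [{"gripper": gripper, "travel": [x, y, z], "twist": twist}, ...]. A call has 1 to 5 rows; each row shifts and turns the commanded pose from where the row before left it, along the tool's axes as they then stand; what a row does not reach is not made up. A row lasts 1/12 s, in which the tool goes at most 41.7 mm and 7.16 degrees, less where a joint would pass 70% of its speed; a pose out of reach is approached as far as the arm can. A call with a gripper value outside its range is refused whole. The fingers move at their own pace and stop on an object; FORCE is the grip in N (left out, the last holds). Time passes only in rows, so rows that do not move let the fingers close. It gives the time, the measured TCP pose, the force and the opening at its end, in the units of the state.
- env.state(): the state, without advancing time (a new reading comes with each control period).
- env.grab_frame(name): name is "side" or "top"; returns a dict with "frame" (480x640x3 uint8, red, green, blue), "intrinsics" (3x3 intrinsics, pixels), "extrinsics" (4x4, takes a point from camera to world coordinates). Camera axes: x right, y down, z forward; pixel columns grow to the right and rows downward; lengths in mm; the calibration is good to about 2 mm. A picture is of the moment at which its call begins. There is no depth.
- env.job_done(): hands the job in, once; it reports no verdict.
Trained networks look in the newest picture that a camera, given by its name, has taken for a name from the list of things; names that differ only in an ending like _2 or _b are one class to them, and where a whole thing is asked for, a point or a joint stands for the part that bears it (a point fixed in the world has none). Each returns a list of dicts, best first, with "confidence" (0 to 1); they miss things now and then, are a little off and sometimes report something else, mostly with a low value. They report only what shows in the picture. A call takes as long as a camera call.
- env.trace(camera, thing): "pixels" (480x640 bool, what is visible of it) and "uv" ([column, row] in pixels, amid what is visible of it).
- env.pinpoint(camera, thing): "uv" ([column, row] in pixels: a listed point, or the origin of a listed thing).
The state is a dict: "time_s": time; "qpos": joint angles; "qvel": joint speeds; "effort": joint torques, N m; "ee_pos": TCP position; "ee_rot": TCP orientation; "force": force on the tool from outside, world axes, zero at the start; "torque": the same for the moment, N m; "gripper_width": finger opening in mm.
Only numpy, scipy, OpenCV 4.12 (cv2) and the standard library are available. Lean on these libraries where they do the work, as an engineer would, in place of code of your own. Each camera call takes 0.05 s, during which the arm holds its last target. There are 200 camera calls.

### The job

The blue glaze sample hangs at the back of the crowded hook. Clear the white and the terracotta sample in front of it over to the empty hook: slide the first back along it until it presses gently on the red rubber stop, and hang the second close up to it, less than 10 mm between them. Then take the blue sample off and stand it upright, right down in the empty slot of the wooden stand; glaze chips easily, so feel for every contact, never knock or press hard, and leave everything else where it is.

Things in the scene. Friction and masses are not known exactly. Their poses are not given: they have to be found in the camera images.
- sample_blue_hole (a point): Blue sample, rearmost of three on the crowded hook. Flat ceramic paddle 8 mm thick (x), 138 high (z): body 70 wide (y) up to 56 mm, shoulder 50 wide up to 70, then a handle 26 wide to the top, 0.08 to 0.14 kg. A hole runs through the handle along x: 14 wide, floor 108 mm and pointed top 130 mm above the foot. Point: middle of the hole, 119 mm above the foot; z up, x through the plate.
- sample_white_hole (a point): White sample, one of the two in front of the blue one on the crowded hook (front or middle varies; neighbours hang 14 to 21 mm apart, centre to centre). Same shape and size as the blue one; point: middle of its hole, 119 mm above its foot.
- sample_terracotta_hole (a point): Terracotta-coloured sample, the other of the two in front of the blue one. Same shape and size; point: middle of its hole, 119 mm above its foot.
- hook_full: Crowded hook with the three samples: level steel rod, 8 mm thick, sticking out 110 mm towards the robot from a dark clamp block (34 deep, 30 wide, 32 mm high) on the rack's crossbar. Origin on the rod's axis at the clamp's front face; rod along -x, its last 6 mm bent up 45 degrees, so the axis ends 6 mm higher; z up. It has a fixed red stop too, behind the blue sample and clear of it.
- hook_spare: Spare, empty hook, made like the crowded one and parallel to it, 150 mm to its left or right; same origin and axes. On it is a collar with a soft red rubber stop ring, 25 mm wide, its front face 25 to 65 mm out from the origin: where is not reported, feel for it. The ring gives 0.25 mm per newton. More than 12 N on it, or 18 N between two samples, is too hard.
- rack: Fixed open grey steel frame, bearing both hooks 205 mm above the table. Origin on the table under the crossbar (310 mm long in y, 20 mm square, at 205 mm); posts 240 mm high, 165 mm either side; feet 200 mm long in x, 12 high. A sample hung on a hook has its hole's middle 5 mm below the rod's axis and can rise 12 mm before the hole's floor meets the rod; 9 mm up it passes the bent tip.
- stand: The fixed wooden stand for the samples, right (-y) of the rack: a block 80 mm (x) by 112 mm (y) and 35 mm high with two slots along its y; origin under its centre. The slot farther from the robot, 40 mm behind the empty one, holds the green sample.
- slot (a point): Middle of the floor of the empty slot (nearer the robot): 12 mm wide (x), 92 mm long (y), 25 mm deep; the floor is 10 mm above the table. A sample fully down has the middle of its hole 119 mm above this point. z up, y along the slot.
- sample_green_hole (a point): The green sample standing in the stand's rear slot, a bystander of the same shape as the others; this point is the middle of its hole.
- glaze_jar: Bystander: blue jar with white lid, 60 mm wide, 85 mm high; origin under its centre.
- oxide_jar: Bystander: terracotta jar with black lid, 52 mm wide, 75 mm high; origin under its centre.
- mug: Bystander: white mug, 76 mm wide, 85 mm high; origin under its centre.
- brush: Bystander: brush lying on the table; origin at its underside.
- spray_bottle: Bystander: clear bottle with blue cap, 56 mm wide, 150 mm high; origin under its centre.
- cutout_a: Bystander: flat cut-out ornament, 76 x 32 x 6 mm, lying on the table; origin under its centre.
- cutout_b: Bystander: a second such cut-out.

How it is judged (in metres and radians):
On the way, in this order (a step that is already met when the one before it is completed fails the run):
1. a front sample is on the spare hook, pressed against the red rubber stop (((contact force between sample_white and stop_spare above 0.5 N and x of sample_white_hole in the frame of hook_spare between -0.1 and -0.02 m and y of sample_white_hole in the frame of hook_spare between -0.006 and 0.006 m) or (contact force between sample_terracotta and stop_spare above 0.5 N and x of sample_terracotta_hole in the frame of hook_spare between -0.1 and -0.02 m and y of sample_terracotta_hole in the frame of hook_spare between -0.006 and 0.006 m))), for 0.1 s.
2. both front samples hang back on the spare hook, and the blue sample is right down in the empty slot (x of sample_white_hole in the frame of hook_spare between -0.1 and -0.02 m and y of sample_white_hole in the frame of hook_spare between -0.006 and 0.006 m and z of sample_white_hole in the frame of hook_spare between -0.0095 and -0.0025 m and angle between each of sample_white, sample_terracotta's own z axis and vertical below 0.2 rad and x of sample_terracotta_hole in the frame of hook_spare between -0.1 and -0.02 m and y of sample_terracotta_hole in the frame of hook_spare between -0.006 and 0.006 m and z of sample_terracotta_hole in the frame of hook_spare between -0.0095 and -0.0025 m and distance between sample_white_hole and sample_terracotta_hole below 0.02 m and x of any of sample_white_hole, sample_terracotta_hole in the frame of stop_spare above -0.0085 m and z of sample_blue_hole in the frame of slot between 0.112 and 0.122 m and x of sample_blue_hole in the frame of slot between -0.03 and 0.03 m and y of sample_blue_hole in the frame of slot between -0.02 and 0.02 m and angle between sample_blue's own z axis and vertical below 0.25 rad), for 0.2 s.
At the end, for the whole second after the job is handed in: The white and terracotta samples hang at rest on the spare hook, within 12 mm of each other and the rear one within 4 mm of the red stop; the blue sample stands at rest in the empty slot, upright within 0.25 rad, down on its floor within 3 mm (lower by its lean) (all of step 2 and linear speed of each of sample_white, sample_terracotta, sample_blue below 0.02 m/s); the robot touches nothing.
It fails at once if a sample is pressed against the red rubber stop with more than 12 N (contact force between any of sample_white, sample_terracotta, sample_blue and stop_spare above 12 N).
It fails at once if a sample is knocked hard against a hook, the rack or the stand (over 80 N) (contact force between any of sample_white, sample_terracotta, sample_blue and hook_full above 80 N or contact force between any of sample_white, sample_terracotta, sample_blue and hook_spare above 80 N or contact force between any of sample_white, sample_terracotta, sample_blue and rack above 80 N or contact force between any of sample_white, sample_terracotta, sample_blue and stand above 80 N).
It fails at once if a sample is pressed or knocked against another sample with more than 18 N (contact force between sample_white and sample_terracotta above 18 N or contact force between any of sample_white, sample_terracotta and sample_blue above 18 N or contact force between any of sample_white, sample_terracotta, sample_blue and sample_green above 18 N).
It fails at once if a sample is dropped or tipped over (angle between any of sample_blue, sample_white, sample_terracotta, sample_green's own z axis and vertical above 0.9 rad or height (world z) of any of sample_white_hole, sample_terracotta_hole below 0.1 m).
It fails at once if a bystander (green sample, jars, mug, brush, spray bottle, cut-outs) is disturbed (distance of any of sample_green_hole, glaze_jar, oxide_jar, mug, brush, spray_bottle, cutout_a, cutout_b from where it was at the start of the episode above 0.025 m).
It also fails if it takes over 69 s, if anything falls off the work surface, if the arm or the gripper's body presses on something with over 40 N, if the wrist force passes 120 N, or if a joint passes its speed limit or range.

## Working session

There is one attempt and no reset: what is moved stays moved. The work goes in short steps, Python scripts to look and compute and a shell command to move; the robot and the scene stay as the last step left them, time stands still between calls to the robot, and variables do not carry over. Pictures are saved under pics/ and viewed, about 8 in all and at most 12, crops included, and the job is handed in when it is done.

```bash
mkdir -p pics; ls
cat > h.py <<'E'
import numpy as np, cv2
from workcell import env
def cam(n):
    f=env.grab_frame(n); return f['frame'],np.array(f['intrinsics']),np.array(f['extrinsics'])
def proj(K,E,p):
    q=np.linalg.inv(E)@np.append(p,1); u=K@q[:3]; return u[:2]/u[2]
def ray(K,E,uv):
    d=E[:3,:3]@np.linalg.inv(K)@np.array([uv[0],uv[1],1.]); return E[:3,3],d/np.linalg.norm(d)
def onplane(K,E,uv,ax,val):
    o,d=ray(K,E,uv); return o+d*(val-o[ax])/d[ax]
def tri(c):
    A=np.zeros((3,3));b=np.zeros(3)
    for K,E,uv in c:
        o,d=ray(K,E,uv);M=np.eye(3)-np.outer(d,d);A+=M;b+=M@o
    p=np.linalg.solve(A,b); return p,[float(np.linalg.norm(proj(K,E,p)-uv)) for K,E,uv in c]
E
python3 - <<'E'
from h import *
np.set_printoptions(precision=1,suppress=True)
print(env.state())
C={}
for n in('side','top'):
    im,K,E=cam(n);C[n]=(K,E);cv2.imwrite(f'pics/{n}0.png',im[:,:,::-1]);print(n,K[0],E)
for t in ['sample_blue_hole','sample_white_hole','sample_terracotta_hole','hook_full','hook_spare','rack','stand','slot','sample_green_hole','glaze_jar','oxide_jar','mug','spray_bottle','brush','cutout_a']:
    L=[]
    for n in C:
        r=env.pinpoint(n,t)
        print(t,n,[(np.array(x['uv']).round(1).tolist(),round(x['confidence'],2)) for x in r[:3]])
        if r:L.append((*C[n],np.array(r[0]['uv'])))
    if len(L)==2:print('   ',*tri(L))
E
```

```text
pics
{'time_s': 0.0, 'qpos': array([-69.3,  18.4,  89.7,  -0. ,  72. ,  -1.1]), 'qvel': array([ 0. , -0.1, -0.1,  0.2,  0. ,  0. ]), 'effort': array([ -0. , -41.2, -23.2,   0.1,   0. ,  -0. ]), 'ee_pos': array([ 214.2, -533.5,  403.9]), 'ee_rot': array([-179.9,   -0. ,   21.9]), 'force': array([ 0.4,  0.9, -0.4]), 'torque': array([0.1, 0. , 0. ]), 'gripper_width': 91.57205546407393}
side [615.7   0.  323.6] [[  -0.8   -0.5    0.4  -92.8]
 [  -0.6    0.6   -0.5  841.3]
 [   0.    -0.7   -0.7 1172.7]
 [   0.     0.     0.     1. ]]
top [449.5   0.  320.9] [[  -0.    -1.     0.2  269.7]
 [  -1.     0.     0.    32.5]
 [  -0.    -0.2   -1.  1328.5]
 [   0.     0.     0.     1. ]]
sample_blue_hole side [([279.6, 204.0], 0.68)]
sample_blue_hole top [([306.7, 205.1], 0.61)]
    [608.9 101.3 208.9] [2.1684350780594404, 1.9005559025532714]
sample_white_hole side [([294.5, 209.8], 0.86)]
sample_white_hole top [([308.2, 217.1], 0.65)]
    [573.1  96.2 210.2] [0.6515170782483218, 0.5695675665941964]
sample_terracotta_hole side [([288.2, 210.7], 0.73)]
sample_terracotta_hole top [([315.0, 210.4],
[... 1272 characters left out ...]
    [566.8 462.7  23.6] [1.7260003944846374, 1.2352093871758483]
mug side [([237.5, 392.5], 0.62)]
mug top [([200.7, 278.5], 0.62)]
    [448.4 433.    1.9] [1.0763820133149178, 0.7590435946816808]
spray_bottle side [([386.0, 166.6], 0.75)]
spray_bottle top [([471.7, 209.6], 0.68), ([311.7, 211.2], 0.26)]
    [ 643.2 -395.3  -18. ] [0.3495022837613459, 0.34135132524125983]
brush side [([391.1, 250.8], 0.7)]
brush top [([380.1, 280.7], 0.7)]
    [ 427.1 -103.     6.1] [0.3398333309039238, 0.2963966142744839]
cutout_a side [([360.2, 341.3], 0.61), ([338.9, 358.7], 0.57)]
cutout_a top [([289.2, 311.6], 0.7), ([269.4, 314.3], 0.52)]
    [336.3 164.1  -7.2] [3.4694103860449936, 2.6825962368958898]
```

Run:
```python
import cv2
a=cv2.imread('pics/side0.png')[130:290,210:430]; b=cv2.imread('pics/top0.png')[150:290,270:480]
cv2.imwrite('pics/a.png',cv2.resize(a,None,fx=3.6,fy=3.6,interpolation=cv2.INTER_CUBIC));cv2.imwrite('pics/b.png',cv2.resize(b,None,fx=3.8,fy=3.8,interpolation=cv2.INTER_CUBIC))
```

```text
(no output)
```

View pics/a.png

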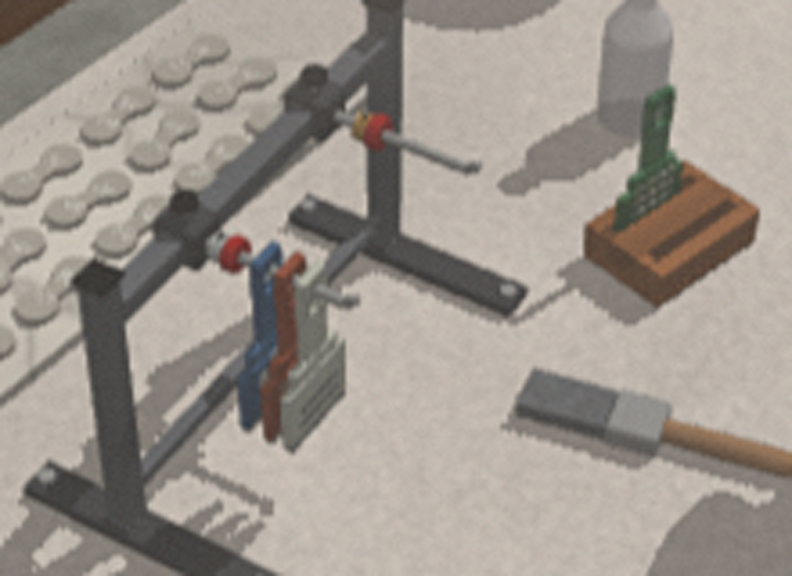

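View pics/b.png

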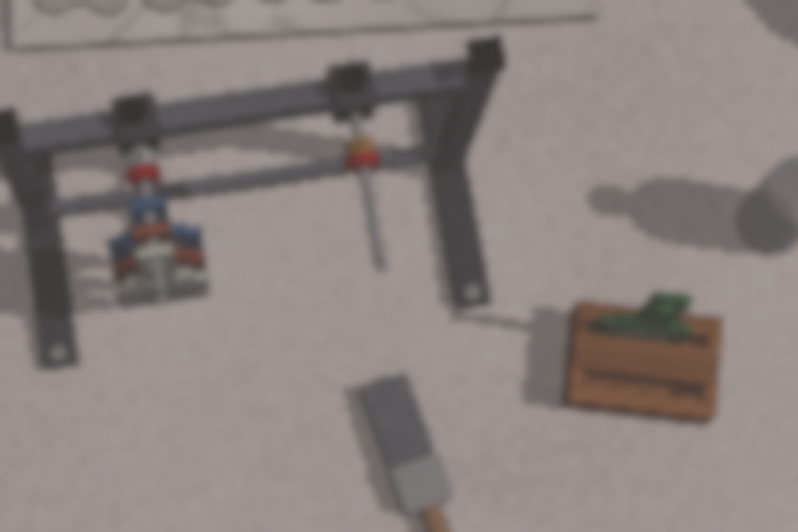

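White (front), terracotta (middle) and blue (rear) hang on the left hook, around pixel (290,240) in the side view. The spare hook is to the right, with its stop near (314,167). The stand is at about (397,195), with its front slot empty. Next I'll refine positions using the known heights.

Run:
```python
from h import *
np.set_printoptions(precision=1,suppress=True)
zs={'sample_blue_hole':200,'sample_white_hole':200,'sample_terracotta_hole':200,'hook_full':205,'hook_spare':205,'slot':10,'sample_green_hole':129,'rack':0,'stand':0}
R={k:{'side':[],'top':[]} for k in zs};C={}
for i in range(2):
    for n in('side','top'):
        im,K,E=cam(n);C[n]=(K,E)
        for k in zs:
            if i and k in('rack','stand'):continue
            r=env.pinpoint(n,k)
            if r and r[0]['confidence']>.4:R[k][n].append(onplane(K,E,r[0]['uv'],2,zs[k])[:2])
for k in zs:print(k,*[(n,np.array(v)) for n,v in R[k].items()])
def t(u,v):return(270+u/3.8,150+v/3.8)
def s(u,v):return(210+u/3.6,130+v/3.6)
for l,n,p,z in [('boltL','top',t(57,352),14),('boltR','top',t(472,292),14),('boltL','side',s(47,478),14),('boltR','side',s(508,290),14),
 ('rodback','top',t(357,115),205),('rodtip','top',t(378,262),206),('rodback','side',s(342,117),205),('rodtip','side',s(472,167),206),('fulltip','side',s(350,301),206),
 ('st1','top',t(573,302),35),('st2','top',t(720,318),35),('st3','top',t(568,405),35),('st4','top',t(712,420),35),('sl1','top',t(585,373),35),('sl2','top',t(705,388),35),
 ('st1','side',s(585,232),35),('st2','side',s(683,162),35),('st3','side',s(660,280),35),('st4','side',s(757,210),35),('sl1','side',s(654,258),35),('sl2','side',s(735,206),35)]:
    print(l,n,onplane(*C[n],p,2,z)[:2])
print(env.state()['time_s'])
```

```text
sample_blue_hole ('side', array([[612. ,  95.5],
       [612.3,  99.2]])) ('top', array([[612.2,  99.3],
       [611.2,  93.8]]))
sample_white_hole ('side', array([[578.1,  82.7],
       [585.2,  76.1]])) ('top', array([[575.6,  84.3],
       [570.4,  90.9]]))
sample_terracotta_hole ('side', array([[589.1,  94.3],
       [593.2,  92. ]])) ('top', array([[594.1,  83.3],
       [523. , 402.5]]))
hook_full ('side', array([[649.8, 107. ],
       [657.1,  96.4]])) ('top', array([[648.,  92.]]))
hook_spare ('side', array([[666.7, -48.8],
       [678. , -56.9]])) ('top', array([[659.5, -53.4],
       [666. , -47.1]]))
slot ('side', array([[ 502.9, -276.3],
       [ 502.3, -268. ]])) ('top', array([[ 511. , -273. ],
       [ 518.2, -259.6]]))
sample_green_hole ('side', array([[ 553.9, -274. ],
       [ 551.1, -278.4]])) ('top', array([[ 554.1, -277.9],
       [ 558. , -276.3]]))
rack ('side', array([[679.4,  24.2]])) ('top', array([[680.4,  24.2]]))
stand ('side', array([[ 528.2, -272. ]])) ('top', array([[ 529.5, -280. ]]))
boltL top [547.5 177.1]
boltR top [ 587.9 -150.9]
boltL side [724.6 201.8]
boltR side [ 590.3 -150.3]
rodback top [669.  -51.6]
rodtip top [563.9 -61.9]
rodback side [666.9 -50.6]
rodtip side [566.3 -64.8]
fulltip side [547.5  84.5]
st1 top [ 572.9 -225.3]
st2 top [ 557.5 -336.8]
st3 top [ 492.3 -216.6]
st4 top [ 478.2 -324.7]
sl1 top [ 516.9 -231. ]
sl2 top [ 503.1 -321.2]
st1 side [ 570.7 -220. ]
st2 side [ 558.5 -335. ]
st3 side [ 496.9 -212.5]
st4 side [ 483.1 -324.2]
sl1 side [ 513.9 -229.4]
sl2 side [ 498.7 -317.4]
3.4
```

Run:
```python
from h import *
from scipy.ndimage import map_coordinates
np.set_printoptions(precision=0,suppress=True,linewidth=150)
y=np.radians(7);O=np.array([650.1,96,0]);X=np.array([np.cos(y),np.sin(y),0]);Y=np.array([-np.sin(y),np.cos(y),0])
V=[]
for n in('top','side'):
    im,K,E=cam(n)
    S=np.arange(20,96,2)
    for off in((-6,0,6) if n=='top' else (0,)):
        P=[proj(K,E,O-s*X+off*Y+[0,0,219]) for s in S]
        P=np.array(P);c=np.stack([map_coordinates(im[:,:,k].astype(float),[P[:,1],P[:,0]],order=1) for k in range(3)],1)
        print(n,off);print(' '.join(f'{s}:{int(a)},{int(b)},{int(d)}' for s,(a,b,d) in zip(S,c)))
    # overlay: plates at guesses, rods
    x0,y0,w,h=(215,180,100,80) if n=='side' else (280,175,100,75)
    f=7.8;v=cv2.resize(im[y0:y0+h,x0:x0+w,::-1],None,fx=f,fy=f,interpolation=cv2.INTER_CUBIC).copy()
    q=lambda p:tuple(int(round(a)) for a in ((proj(K,E,p)-[x0,y0]+.5)*f-.5))
    sh=[(-35,0),(35,0),(35,56),(25,56),(25,70),(13,70),(13,138),(-13,138),(-13,70),(-25,70),(-25,56),(-35,56)]
    for s,col in((73,(255,0,255)),(58,(0,255,255)),(38,(255,255,0))):
        pts=[q(O-(s+4)*X+a*Y+[0,0,81+b]) for a,b in sh];cv2.polylines(v,[np.array(pts)],True,col,1)
    for o in(O,O-150*Y):cv2.line(v,q(o+[0,0,205]),q(o-104*X+[0,0,205]),(0,255,0),1)
    V.append(v)
cv2.imwrite('pics/c.png',V[0]);cv2.imwrite('pics/d.png',V[1])
```

```text
top -6
20:128,86,84 22:123,80,78 24:117,78,76 26:111,79,77 28:105,81,79 30:98,81,81 32:90,80,80 34:81,76,78 36:76,74,78 38:74,76,83 40:74,79,91 42:74,83,98 44:76,84,98 46:77,83,95 48:77,81,90 50:77,78,85 52:79,79,85 54:82,79,83 56:87,78,80 58:97,76,75 60:105,76,72 62:106,75,69 64:101,72,66 66:92,68,63 68:87,68,64 70:91,76,73 72:102,91,87 74:118,110,104 76:127,121,115 78:127,122,116 80:119,114,109 82:106,100,96 84:97,92,88 86:93,89,85 88:92,88,85 90:93,89,86 92:95,92,88 94:97,94,91
top 0
20:127,62,61 22:123,58,57 24:114,61,60 26:106,69,68 28:102,79,78 30:102,90,90 32:101,94,95 34:100,96,97 36:96,95,98 38:90,92,99 40:82,89,101 42:76,86,102 44:72,83,100 46:72,80,95 48:77,81,91 50:83,85,91 52:91,90,94 54:96,91,95 56:101,88,89 58:106,83,80 60:112,78,71 62:112,75,66 64:106,73,65 66:100,75,69 68:97,81,77 70:105,94,90 72:116,108,104 74:127,122,117 76:136,132,126 78:133,130,124 80:123,120,115 82:113,110,106 84:108,104,102 86:107,104,102 88:107,104,102 90:106,103,102 92:106,102,102 94:107,103,103
top 6
20:119,59,58 22:115,57,56 24:108,60,58 26:101,68,67 28:98,78,77 30:98,87,87 32:99,94,94 34:9
[... 244 characters left out ...]
06 74:130,124,119 76:136,131,125 78:134,131,124 80:125,122,116 82:115,112,108 84:109,105,103 86:107,104,102 88:106,103,101 90:104,100,100 92:102,99,98 94:101,98,97
side 0
20:158,96,90 22:148,93,88 24:144,107,102 26:163,137,130 28:180,164,155 30:195,186,175 32:201,192,181 34:204,193,182 36:178,172,167 38:127,133,142 40:82,101,124 42:74,95,120 44:69,86,106 46:64,74,87 48:61,70,79 50:102,107,112 52:145,143,142 54:175,162,153 56:154,123,111 58:145,96,79 60:142,86,67 62:131,80,65 64:106,67,54 66:90,63,55 68:106,87,79 70:157,145,134 72:169,165,153 74:177,176,163 76:173,173,159 78:152,152,140 80:120,119,111 82:107,104,98 84:101,99,94 86:89,89,86 88:81,80,79 90:98,95,92 92:126,119,113 94:135,127,120
```

View pics/c.png

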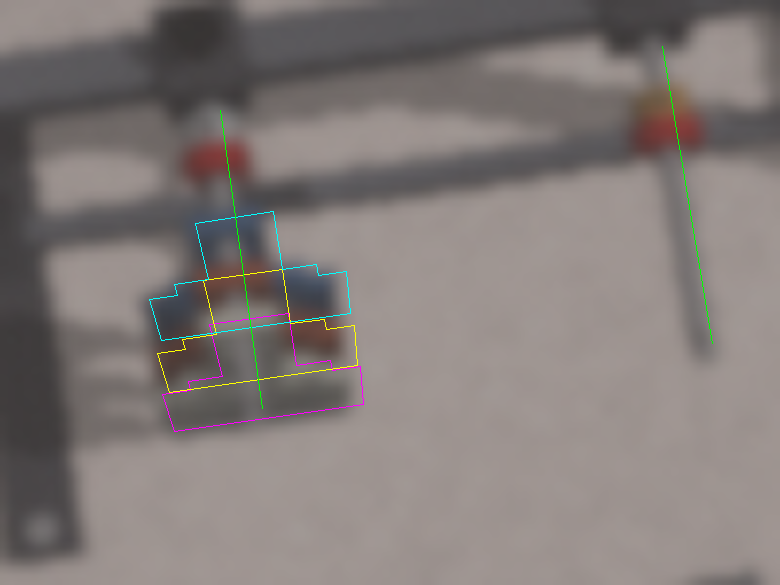

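View pics/d.png

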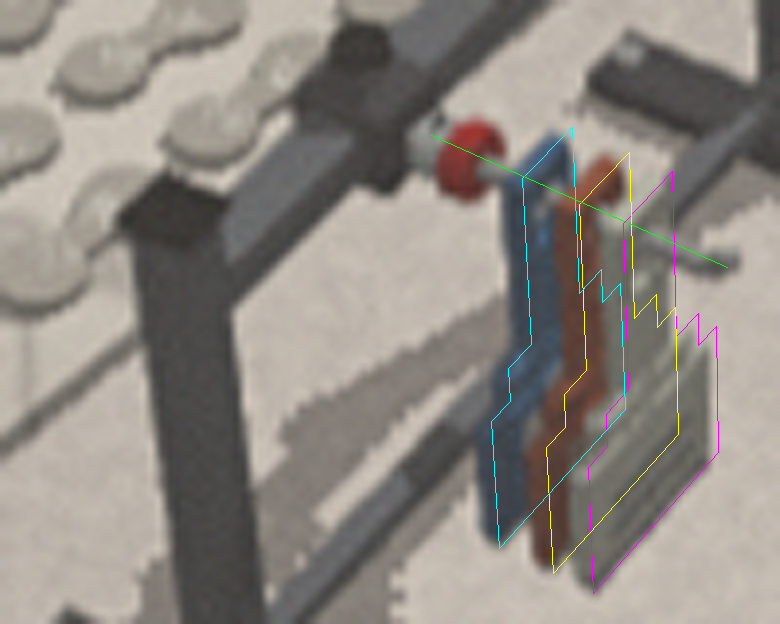

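White's front face matches the model at s≈73 mm along the rod, terracotta at 58 and blue at 38. In both overlays the rack is about 3 mm further to +y than I modelled. I'm moving to the approach pose.

```bash
cat >> h.py <<'E'
YR=np.radians(7);O=np.array([650.6,98.8,205.]);X=np.array([np.cos(YR),np.sin(YR),0]);Y=np.array([-np.sin(YR),np.cos(YR),0])
def delta(grasp,yaw=None):
    "tool-frame travel in m from here to put the grasp point at world `grasp` (tool down)"
    s=env.state();a=np.radians(s['ee_rot'][2]);d=np.array(grasp)+[0,0,172]-s['ee_pos']
    c,n=np.cos(a),np.sin(a)
    return np.round([(c*d[0]+n*d[1])/1e3,(n*d[0]-c*d[1])/1e3,-d[2]/1e3],4).tolist(), (None if yaw is None else round(float(a-np.radians(yaw)),3))
def loc(o=O):
    "grasp point in rack axes (x along rod inward, y left, z) relative to hook"
    s=env.state();g=s['ee_pos']-[0,0,172]-o
    return np.round([g@X,g@Y,g[2]],1),np.round(s['force'],1),np.round(s['torque'],2),round(float(s['gripper_width']),1),s['ee_rot'].round(1),round(s['time_s'],1)
E
python3 -m handwheel '[{"gripper":100,"travel":[0,0,0],"twist":0.12},{"gripper":100,"travel":[0,0,0],"twist":0.12},{"gripper":100,"travel":[0,0,0],"twist":0.02},{"gripper":100,"travel":[0.022,-0.03,0],"twist":0},{"gripper":100,"travel":[0.022,-0.03,0],"twist":0}]' 12
python3 -c "
from h import *
print(delta(O-83*X,7))"
```

```text
time_s: 3.92
ee_pos: [250.4, -469.0, 404.3]
ee_rot: [-180.0, -0.0, 6.9]
force: [0.1, 0.0, 0.5]
gripper_width: 91.7
([0.3829, -0.5152, 0.0273], -0.001)
```

```bash
A='{"gripper":100,"travel":[0.024,-0.033,0],"twist":0}'
python3 -m handwheel '[{"gripper":100,"travel":[0.024,-0.033,0],"twist":0},{"gripper":100,"travel":[0.024,-0.033,0],"twist":0},{"gripper":100,"travel":[0.024,-0.033,0],"twist":0},{"gripper":100,"travel":[0.024,-0.033,0],"twist":0},{"gripper":100,"travel":[0.024,-0.033,0],"twist":0}]' >/dev/null
python3 -m handwheel '[{"gripper":100,"travel":[0.024,-0.033,0],"twist":0},{"gripper":100,"travel":[0.024,-0.033,0],"twist":0},{"gripper":100,"travel":[0.024,-0.033,0],"twist":0},{"gripper":100,"travel":[0.024,-0.033,0],"twist":0},{"gripper":100,"travel":[0.012,-0.033,0],"twist":0}]' >/dev/null
python3 -m handwheel '[{"gripper":100,"travel":[0.012,-0.036,0],"twist":0},{"gripper":100,"travel":[0.012,-0.036,0],"twist":0},{"gripper":100,"travel":[0.012,-0.036,0],"twist":0},{"gripper":100,"travel":[0,0,0],"twist":0}]'
python3 -c "
from h import *
print(delta(O-83*X+[0,0,-15],7),loc())"
```

```text
time_s: 5.08
ee_pos: [460.2, 3.1, 404.9]
ee_rot: [-179.8, -0.1, 7.5]
force: [0.8, -0.3, -0.2]
gripper_width: 91.4
([0.1182, -0.0708, 0.0429], 0.008) (array([-200.6,  -71.8,   27.9]), array([ 0.8, -0.3, -0.2]), array([0.02, 0.03, 0.03]), 91.4, array([-1.798e+02, -1.000e-01,  7.500e+00]), 5.1)
```

```bash
python3 -m handwheel '[{"gripper":100,"travel":[0.02,-0.035,0],"twist":0.008},{"gripper":100,"travel":[0.02,-0.035,0],"twist":0},{"gripper":100,"travel":[0.03,0,0],"twist":0},{"gripper":100,"travel":[0.02,0,0],"twist":0},{"gripper":100,"travel":[0,0,0],"twist":0}]'
python3 -c "
from h import *
print(delta(O-83*X+[0,0,-15],7),loc())"
```

```text
time_s: 5.5
ee_pos: [543.7, 78.6, 404.3]
ee_rot: [180.0, -0.1, 6.7]
force: [0.6, -0.2, 0.8]
gripper_width: 91.3
([0.0256, -0.0072, 0.0423], -0.005) (array([-108.6,   -7. ,   27.3]), array([ 0.6, -0.2,  0.8]), array([ 0.02,  0.02, -0.06]), 91.3, array([ 1.8e+02, -1.0e-01,  6.7e+00]), 5.5)
```

```bash
python3 -m handwheel '[{"gripper":100,"travel":[0,0,0],"twist":0},{"gripper":100,"travel":[0,0,0],"twist":0}]'
python3 -c "
from h import *
print(delta(O-83*X+[0,0,-15],7),loc())"
```

```text
time_s: 5.67
ee_pos: [540.0, 77.4, 404.4]
ee_rot: [180.0, 0.1, 6.5]
force: [-0.3, 0.7, 0.7]
gripper_width: 91.2
([0.0293, -0.008, 0.0424], -0.008) (array([-112.3,   -7.8,   27.4]), array([-0.3,  0.7,  0.7]), array([ 0.01, -0.02, -0.03]), 91.2, array([1.8e+02, 1.0e-01, 6.5e+00]), 5.7)
```

```bash
python3 -m handwheel '[{"gripper":100,"travel":[0.029,-0.008,0],"twist":-0.008},{"gripper":100,"travel":[0,0,0],"twist":0},{"gripper":100,"travel":[0,0,0.02],"twist":0},{"gripper":100,"travel":[0,0,0],"twist":0},{"gripper":100,"travel":[0,0,0],"twist":0}]'
python3 - <<'E'
from h import *
print(delta(O-83*X+[0,0,-15],7),loc())
n='side';im,K,E=cam(n)
v=cv2.resize(im[130:260,200:340,::-1],None,fx=4.5,fy=4.5,interpolation=cv2.INTER_CUBIC)
n='top';im,K,E=cam(n)
w=cv2.resize(im[170:270,270:370,::-1],None,fx=5.85,fy=5.85,interpolation=cv2.INTER_CUBIC)
cv2.imwrite('pics/e.png',cv2.resize(np.hstack([v,w]),None,fx=.65,fy=.65))
E
```

```text
time_s: 6.08
ee_pos: [567.5, 88.6, 384.2]
ee_rot: [180.0, 0.2, 7.0]
force: [-0.1, 0.5, -0.3]
gripper_width: 91.2
([0.0007, 0.0001, 0.0222], -0.001) (array([-83.7,   0.1,   7.2]), array([-0.1,  0.5, -0.3]), array([ 0.02,  0.03, -0.02]), 91.2, array([180. ,   0.2,   7. ]), 6.1)
```

View pics/e.png

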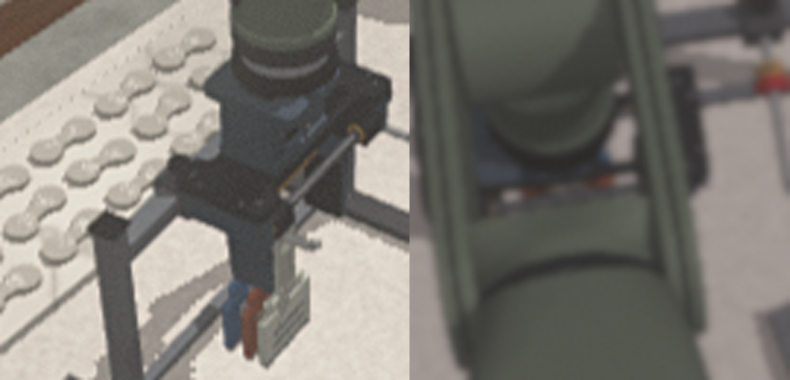

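The side view shows the gripper straddling the front sample squarely. I'll go down and close on white.

```bash
python3 -m handwheel '[{"gripper":100,"travel":[0.0005,0,0.012],"twist":0},{"gripper":100,"travel":[0,0,0.01],"twist":0},{"gripper":38,"travel":[0,0,0],"twist":0},{"gripper":38,"travel":[0,0,0],"twist":0},{"gripper":38,"travel":[0,0,0],"twist":0}]' 12
python3 -m handwheel '[{"gripper":38,"travel":[0,0,0],"twist":0},{"gripper":38,"travel":[0,0,0],"twist":0},{"gripper":38,"travel":[0,0,0],"twist":0}]' 12
python3 -c "
from h import *
print(loc())"
python3 -m handwheel '[{"gripper":20,"travel":[0,0,0],"twist":0},{"gripper":20,"travel":[0,0,0],"twist":0},{"gripper":20,"travel":[0,0,0],"twist":0},{"gripper":20,"travel":[0,0,0],"twist":0}]' 12
python3 -c "
from h import *
print(loc())"
```

```text
time_s: 6.6
ee_pos: [569.1, 89.3, 363.2]
ee_rot: [180.0, -0.0, 7.0]
force: [0.2, 0.0, 0.4]
gripper_width: 73.9
time_s: 6.85
ee_pos: [569.1, 89.3, 363.2]
ee_rot: [180.0, -0.0, 7.0]
force: [0.2, 0.7, 1.0]
gripper_width: 54.1
(array([-82.1,   0.6, -13.8]), array([0.2, 0.7, 1. ]), array([0.02, 0.03, 0.03]), 54.1, array([180.,  -0.,   7.]), 6.8)
time_s: 7.18
ee_pos: [568.9, 89.8, 362.8]
ee_rot: [-179.9, 0.0, 7.0]
force: [-2.1, 9.6, 1.9]
gripper_width: 27.6
(array([-82.2,   1. , -14.2]), array([-2.1,  9.6,  1.9]), array([1.44, 0.27, 0.09]), 27.6, array([-179.9,    0. ,    7. ]), 7.2)
```

```bash
python3 -m handwheel '[{"gripper":35,"travel":[0,-0.0025,0],"twist":0},{"gripper":35,"travel":[0,0,0],"twist":0},{"gripper":35,"travel":[0,0,0],"twist":0}]' 12
python3 -c "
from h import *
print(loc())"
python3 -m handwheel '[{"gripper":20,"travel":[0,0,0],"twist":0},{"gripper":20,"travel":[0,0,0],"twist":0},{"gripper":20,"travel":[0,0,0],"twist":0}]' 12
python3 -c "
from h import *
print(loc())"
```

```text
time_s: 7.43
ee_pos: [568.7, 91.9, 362.7]
ee_rot: [180.0, 0.0, 7.0]
force: [-1.0, 0.2, 0.1]
gripper_width: 32.0
(array([-82.1,   3.1, -14.3]), array([-1. ,  0.2,  0.1]), array([ 0.02, -0.02,  0.04]), 32.0, array([180.,   0.,   7.]), 7.4)
time_s: 7.68
ee_pos: [568.8, 91.4, 362.7]
ee_rot: [179.9, 0.0, 7.0]
force: [0.7, -1.7, -1.1]
gripper_width: 26.0
(array([-82.1,   2.7, -14.3]), array([ 0.7, -1.7, -1.1]), array([-0.31, -0.01, -0.06]), 26.0, array([179.9,   0. ,   7. ]), 7.7)
```

White is gripped at 26.0 mm width, and the side force shows the rod about 2.5 mm further +y. I'll lift 10 mm.

```bash
python3 -m handwheel '[{"gripper":20,"travel":[0,0,-0.005],"twist":0},{"gripper":20,"travel":[0,0,-0.005],"twist":0},{"gripper":20,"travel":[0,0,0],"twist":0}]' 15
python3 -c "
from h import *
print(loc())"
python3 -m handwheel '[{"gripper":20,"travel":[-0.006,0,0],"twist":0},{"gripper":20,"travel":[-0.006,0,0],"twist":0},{"gripper":20,"travel":[-0.006,0,0],"twist":0},{"gripper":20,"travel":[0,0,0],"twist":0}]'
python3 -c "
from h import *
print(loc())"
```

```text
time_s: 7.93
ee_pos: [568.9, 91.9, 373.8]
ee_rot: [-180.0, -0.1, 7.0]
force: [-0.3, 0.0, -0.3]
gripper_width: 26.0
(array([-81.9,   3.1,  -3.2]), array([-0.3,  0. , -0.3]), array([-0.11,  0.02, -0.  ]), 26.0, array([-1.8e+02, -1.0e-01,  7.0e+00]), 7.9)
time_s: 8.27
ee_pos: [549.3, 89.6, 372.7]
ee_rot: [-180.0, 0.1, 7.0]
force: [-0.3, 0.5, -0.6]
gripper_width: 26.2
(array([-101.6,    3.2,   -4.3]), array([-0.3,  0.5, -0.6]), array([-0.02, -0.  , -0.02]), 26.2, array([-1.8e+02,  1.0e-01,  7.0e+00]), 8.3)
```

```bash
python3 -m handwheel '[{"gripper":20,"travel":[-0.01,0,0],"twist":0},{"gripper":20,"travel":[-0.01,0,0],"twist":0},{"gripper":20,"travel":[-0.011,0,0],"twist":0},{"gripper":20,"travel":[-0.012,0,0],"twist":0},{"gripper":20,"travel":[0,0,0],"twist":0}]'
python3 -c "
from h import *
print(loc())"
python3 -m handwheel '[{"gripper":20,"travel":[0,0.02,0],"twist":0},{"gripper":20,"travel":[0,0.035,0],"twist":0},{"gripper":20,"travel":[0,0.035,0],"twist":0},{"gripper":20,"travel":[0,0.035,0],"twist":0},{"gripper":20,"travel":[0,0.025,0],"twist":0}]'
python3 -m handwheel '[{"gripper":20,"travel":[0,0,0],"twist":0},{"gripper":20,"travel":[0,0,0],"twist":0}]'
python3 - <<'E'
from h import *
print(loc(),loc(O-150*Y))
out=[]
for n,(x0,y0,w,h) in(('side',(270,140,90,90)),('top',(320,165,90,90))):
    im,K,E=cam(n);f=4.4
    out.append(cv2.resize(im[y0:y0+h,x0:x0+w,::-1],None,fx=f,fy=f,interpolation=cv2.INTER_CUBIC))
cv2.imwrite('pics/f.png',np.hstack(out))
E
```

```text
time_s: 8.68
ee_pos: [505.5, 84.1, 372.7]
ee_rot: [180.0, 0.1, 7.0]
force: [-0.6, -0.7, -1.4]
gripper_width: 25.9
(array([-145.8,    3.1,   -4.3]), array([-0.6, -0.7, -1.4]), array([0.01, 0.02, 0.05]), 25.9, array([1.8e+02, 1.0e-01, 7.0e+00]), 8.7)
time_s: 9.1
ee_pos: [526.5, -66.8, 373.0]
ee_rot: [179.9, -0.1, 6.9]
force: [0.4, -0.2, -1.6]
gripper_width: 25.8
time_s: 9.27
ee_pos: [526.4, -65.5, 372.7]
ee_rot: [-180.0, -0.0, 6.8]
force: [-0.5, 0.6, -1.3]
gripper_width: 25.7
(array([-143.3, -148. ,   -4.3]), array([-0.5,  0.6, -1.3]), array([-0.01,  0.02,  0.01]), 25.7, array([-180. ,   -0. ,    6.8]), 9.3) (array([-143.3,    2. ,   -4.3]), array([-0.5,  0.6, -1.3]), array([-0.01,  0.02,  0.01]), 25.7, array([-180. ,   -0. ,    6.8]), 9.3)
```

View pics/f.png

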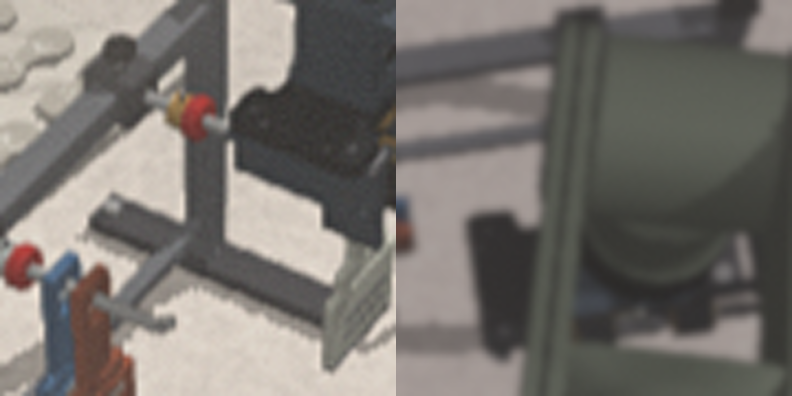

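White hangs upright in the jaws, and terracotta and blue haven't moved. The spare stop front is at roughly s≈36 mm. I'm feeding white onto the rod.

```bash
python3 -m handwheel '[{"gripper":20,"travel":[0.01,-0.0004,0],"twist":-0.003},{"gripper":20,"travel":[0.006,0,0],"twist":0},{"gripper":20,"travel":[0.006,0,0],"twist":0},{"gripper":20,"travel":[0.006,0,0],"twist":0},{"gripper":20,"travel":[0,0,0],"twist":0}]'
python3 -c "
from h import *
print(loc(O-150*Y))"
python3 -m handwheel '[{"gripper":20,"travel":[0.006,0,0],"twist":0},{"gripper":20,"travel":[0.006,0,0],"twist":0},{"gripper":20,"travel":[0.006,0,0],"twist":0},{"gripper":20,"travel":[0,0,0],"twist":0}]'
python3 -c "
from h import *
print(loc(O-150*Y))"
```

```text
time_s: 9.78
ee_pos: [555.5, -60.0, 372.6]
ee_rot: [180.0, -0.1, 7.2]
force: [0.3, -0.3, -1.6]
gripper_width: 26.2
(array([-113.7,    4. ,   -4.4]), array([ 0.3, -0.3, -1.6]), array([0.01, 0.05, 0.01]), 26.2, array([ 1.8e+02, -1.0e-01,  7.2e+00]), 9.8)
time_s: 10.12
ee_pos: [573.2, -58.3, 372.7]
ee_rot: [180.0, -0.1, 7.2]
force: [0.4, 1.2, -0.8]
gripper_width: 26.0
(array([-96. ,   3.5,  -4.3]), array([ 0.4,  1.2, -0.8]), array([-0.01, -0.02,  0.04]), 26.0, array([ 1.8e+02, -1.0e-01,  7.2e+00]), 10.1)
```

```bash
python3 -m handwheel '[{"gripper":20,"travel":[0.006,0.0008,0.003],"twist":0.002},{"gripper":20,"travel":[0.006,0,0.003],"twist":0},{"gripper":20,"travel":[0.006,0,0],"twist":0},{"gripper":20,"travel":[0.006,0,0],"twist":0},{"gripper":20,"travel":[0,0,0],"twist":0}]'
python3 -c "
from h import *
print(loc(O-150*Y))"
python3 -m handwheel '[{"gripper":20,"travel":[0.004,0,0],"twist":0},{"gripper":20,"travel":[0.004,0,0],"twist":0},{"gripper":20,"travel":[0,0,0],"twist":0},{"gripper":20,"travel":[0,0,0],"twist":0}]'
python3 -c "
from h import *
print(loc(O-150*Y))"
```

```text
time_s: 10.53
ee_pos: [597.1, -56.1, 366.5]
ee_rot: [180.0, -0.1, 7.0]
force: [-0.5, -0.0, -0.7]
gripper_width: 26.2
(array([-72. ,   2.7, -10.5]), array([-0.5, -0. , -0.7]), array([ 0.03, -0.03,  0.06]), 26.2, array([ 1.8e+02, -1.0e-01,  7.0e+00]), 10.5)
time_s: 10.87
ee_pos: [604.0, -55.2, 366.8]
ee_rot: [180.0, 0.0, 7.0]
force: [-0.7, 0.4, -0.9]
gripper_width: 26.2
(array([-65. ,   2.8, -10.2]), array([-0.7,  0.4, -0.9]), array([ 0.03, -0.  ,  0.  ]), 26.2, array([180.,   0.,   7.]), 10.9)
```

```bash
python3 -m handwheel '[{"gripper":20,"travel":[0,0,0.0025],"twist":0},{"gripper":20,"travel":[0.003,0,0],"twist":0},{"gripper":20,"travel":[0.003,0,0],"twist":0},{"gripper":20,"travel":[0,0,0],"twist":0}]' | grep -E "pos|force"
python3 -m handwheel '[{"gripper":20,"travel":[0.0015,0,0],"twist":0},{"gripper":20,"travel":[0,0,0],"twist":0}]' | grep -E "pos|force"
python3 -m handwheel '[{"gripper":20,"travel":[0.0015,0,0],"twist":0},{"gripper":20,"travel":[0,0,0],"twist":0}]' | grep -E "pos|force"
python3 -c "
from h import *
print(loc(O-150*Y))"
```

```text
ee_pos: [610.3, -54.5, 364.2]
force: [-0.3, 0.5, -1.3]
ee_pos: [611.5, -54.3, 364.2]
force: [0.1, -0.2, -1.2]
ee_pos: [613.0, -54.1, 364.3]
force: [-0.2, -0.6, -0.5]
(array([-56. ,   2.8, -12.7]), array([-0.2, -0.6, -0.5]), array([0.04, 0.03, 0.  ]), 25.7, array([180.,  -0.,   7.]), 11.5)
```

```bash
python3 -m handwheel '[{"gripper":20,"travel":[0.001,0,0],"twist":0},{"gripper":20,"travel":[0,0,0],"twist":0}]' | grep -E "pos|force"
python3 -m handwheel '[{"gripper":20,"travel":[0.001,0,0],"twist":0},{"gripper":20,"travel":[0,0,0],"twist":0}]' | grep -E "pos|force"
python3 -m handwheel '[{"gripper":20,"travel":[0.001,0,0],"twist":0},{"gripper":20,"travel":[0,0,0],"twist":0}]' | grep -E "pos|force"
```

```text
ee_pos: [613.9, -54.0, 364.3]
force: [0.5, -0.1, -1.4]
ee_pos: [614.9, -53.9, 364.2]
force: [0.6, -0.4, -1.2]
ee_pos: [615.9, -53.8, 364.2]
force: [0.7, 0.5, -0.7]
```

```bash
python3 -c "
from h import *
print(loc(O-150*Y))"
```

```text
(array([-53. ,   2.8, -12.8]), array([ 0.7,  0.5, -0.7]), array([0.04, 0.05, 0.02]), 26.0, array([180.,  -0.,   7.]), 12.0)
```

```bash
python3 -m handwheel '[{"gripper":20,"travel":[0.001,0,0],"twist":0},{"gripper":20,"travel":[0,0,0],"twist":0}]' | grep -E "pos|force"
python3 -m handwheel '[{"gripper":20,"travel":[0.001,0,0],"twist":0},{"gripper":20,"travel":[0,0,0],"twist":0}]' | grep -E "pos|force"
python3 -m handwheel '[{"gripper":20,"travel":[0.001,0,0],"twist":0},{"gripper":20,"travel":[0,0,0],"twist":0}]' | grep -E "pos|force"
```

```text
ee_pos: [616.9, -53.7, 364.2]
force: [0.6, 0.5, -1.1]
ee_pos: [617.9, -53.5, 364.2]
force: [0.4, -0.5, -1.6]
ee_pos: [618.9, -53.4, 364.2]
force: [-0.3, -0.4, -1.7]
```

```bash
python3 -m handwheel '[{"gripper":20,"travel":[0.001,0,0],"twist":0},{"gripper":20,"travel":[0,0,0],"twist":0}]' | grep -E "pos|force"
```

```text
ee_pos: [619.9, -53.3, 364.3]
force: [0.0, 0.0, -0.8]
```

```bash
python3 -m handwheel '[{"gripper":20,"travel":[0.001,0,0],"twist":0},{"gripper":20,"travel":[0,0,0],"twist":0}]' | grep -E "pos|force"
python3 -m handwheel '[{"gripper":20,"travel":[0.001,0,0],"twist":0},{"gripper":20,"travel":[0,0,0],"twist":0}]' | grep -E "pos|force"
python3 -c "
from h import *
print(loc(O-150*Y))"
```

```text
ee_pos: [620.9, -53.2, 364.3]
force: [0.4, -0.3, -2.0]
ee_pos: [621.9, -53.0, 364.2]
force: [-0.2, -0.5, -1.2]
(array([-47. ,   2.8, -12.8]), array([-0.2, -0.5, -1.2]), array([ 0.02, -0.05, -0.  ]), 26.0, array([180.,  -0.,   7.]), 13.0)
```

```bash
python3 -m handwheel '[{"gripper":20,"travel":[0.001,0,0],"twist":0},{"gripper":20,"travel":[0,0,0],"twist":0}]' | grep -E "pos|force"
python3 -m handwheel '[{"gripper":20,"travel":[0.001,0,0],"twist":0},{"gripper":20,"travel":[0,0,0],"twist":0}]' | grep -E "pos|force"
python3 - <<'E'
from h import *
im,K,E=cam('side')
cv2.imwrite('pics/g.png',cv2.resize(im[120:220,260:380,::-1],None,fx=6,fy=6,interpolation=cv2.INTER_CUBIC))
E
```

```text
ee_pos: [622.7, -52.9, 364.2]
force: [-1.0, -0.3, -0.9]
ee_pos: [623.4, -52.8, 364.2]
force: [-1.9, -0.7, -0.8]
```

View pics/g.png

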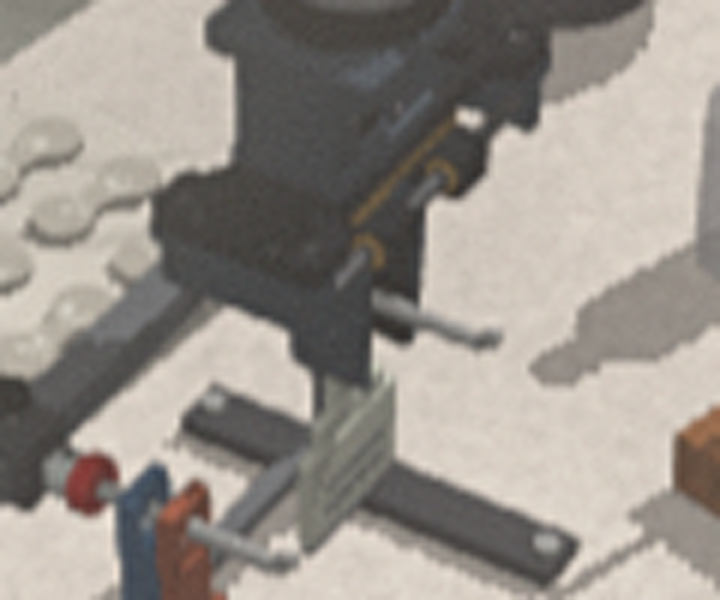

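White now meets the stop: x force is growing and the TCP lags slightly. I'll press a little more and hold.

```bash
python3 -m handwheel '[{"gripper":20,"travel":[0.001,0,0],"twist":0},{"gripper":20,"travel":[0,0,0],"twist":0}]' | grep -E "pos|force"
python3 -m handwheel '[{"gripper":20,"travel":[0.0005,0,0],"twist":0},{"gripper":20,"travel":[0,0,0],"twist":0},{"gripper":20,"travel":[0,0,0],"twist":0},{"gripper":20,"travel":[0,0,0],"twist":0}]' | grep -E "pos|force|wid"
python3 -c "
from h import *
print(loc(O-150*Y))"
```

```text
ee_pos: [624.2, -52.7, 364.1]
force: [-5.3, -0.4, 0.8]
ee_pos: [624.5, -52.7, 364.1]
force: [-4.7, -0.7, 0.4]
gripper_width: 26.1
(array([-44.4,   2.8, -12.9]), array([-4.7, -0.7,  0.4]), array([-0.1 ,  0.8 ,  0.03]), 26.1, array([-180. ,    0.2,    7. ]), 13.9)
```

```bash
python3 -m handwheel '[{"gripper":20,"travel":[-0.0005,0,0.0015],"twist":0},{"gripper":20,"travel":[0,0,0],"twist":0},{"gripper":32,"travel":[0,0,0],"twist":0},{"gripper":50,"travel":[0,0,0],"twist":0},{"gripper":50,"travel":[0,0,0],"twist":0}]'
python3 -m handwheel '[{"gripper":50,"travel":[0,0,0],"twist":0},{"gripper":50,"travel":[0,0,-0.02],"twist":0},{"gripper":50,"travel":[0,0,-0.03],"twist":0},{"gripper":50,"travel":[0,0,0],"twist":0}]'
python3 -c "
from h import *
print(loc(),delta(O-67*X+2.5*Y+[0,0,20],7))"
```

```text
time_s: 14.33
ee_pos: [625.3, -52.6, 363.1]
ee_rot: [180.0, -0.1, 7.0]
force: [-0.1, -0.4, 0.7]
gripper_width: 40.0
time_s: 14.67
ee_pos: [625.8, -52.7, 418.6]
ee_rot: [179.9, -0.6, 7.0]
force: [1.0, -0.3, 0.9]
gripper_width: 45.9
(array([ -43.1, -147.4,   41.6]), array([ 1. , -0.3,  0.9]), array([ 0.01, -0.06,  0.01]), 45.9, array([179.9,  -0.6,   7. ]), 14.7) ([-0.0238, -0.1499, 0.0216], 0.001)
```

```bash
python3 -m handwheel '[{"gripper":60,"travel":[-0.029,-0.01,0],"twist":0},{"gripper":60,"travel":[0,-0.035,0],"twist":0},{"gripper":60,"travel":[0,-0.035,0],"twist":0},{"gripper":60,"travel":[0,-0.035,0],"twist":0},{"gripper":60,"travel":[0,-0.035,0],"twist":0}]'
python3 -m handwheel '[{"gripper":60,"travel":[0,0,0],"twist":0},{"gripper":60,"travel":[0,0,0],"twist":0}]' >/dev/null
python3 - <<'E'
from h import *
print(loc(),delta(O-72*X+2.5*Y+[0,0,-14.5],7))
out=[]
for n,(x0,y0,w,h) in(('side',(230,140,120,120)),('top',(340,160,60,60))):
    im,K,E=cam(n);f=480/w
    out.append(cv2.resize(im[y0:y0+h,x0:x0+w,::-1],None,fx=f*.8,fy=f*.8,interpolation=cv2.INTER_CUBIC))
cv2.imwrite('pics/i.png',np.hstack(out))
E
```

```text
time_s: 15.08
ee_pos: [577.2, 93.9, 413.0]
ee_rot: [-180.0, -0.1, 7.0]
force: [0.2, -0.1, -0.4]
gripper_width: 54.8
(array([-73.2,   4.5,  35.8]), array([ 0.4, -0.2,  0.2]), array([-0.02,  0.02,  0.04]), 54.7, array([ 1.8e+02, -1.0e-01,  7.2e+00]), 15.2) ([0.0012, 0.002, 0.0503], 0.004)
```

View pics/i.png

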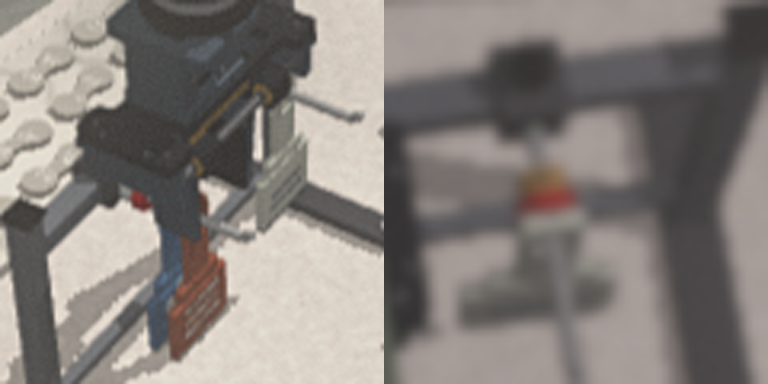

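White hangs directly against the red ring in the top view. I'll go down on terracotta.

```bash
python3 -m handwheel '[{"gripper":60,"travel":[0.001,0.0018,0.02],"twist":0.003},{"gripper":60,"travel":[0,0,0.02],"twist":0},{"gripper":60,"travel":[0,0,0.01],"twist":0},{"gripper":38,"travel":[0,0,0],"twist":0},{"gripper":38,"travel":[0,0,0],"twist":0}]' 12
python3 -c "
from h import *
print(loc())"
python3 -m handwheel '[{"gripper":20,"travel":[0,0,0],"twist":0},{"gripper":20,"travel":[0,0,0],"twist":0},{"gripper":20,"travel":[0,0,0],"twist":0},{"gripper":20,"travel":[0,0,0],"twist":0}]' 12
python3 -c "
from h import *
print(loc())"
```

```text
time_s: 15.77
ee_pos: [579.1, 90.1, 362.6]
ee_rot: [180.0, 0.0, 6.8]
force: [0.9, -0.2, 0.2]
gripper_width: 44.4
(array([-72.1,   0.1, -14.4]), array([ 0.9, -0.2,  0.2]), array([ 0.02,  0.04, -0.02]), 44.4, array([180. ,   0. ,   6.8]), 15.8)
time_s: 16.1
ee_pos: [579.0, 91.8, 364.0]
ee_rot: [-179.9, -0.2, 6.9]
force: [0.3, 5.5, 2.2]
gripper_width: 25.9
(array([-72. ,   1.8, -13. ]), array([0.3, 5.5, 2.2]), array([0.75, 0.05, 0.05]), 25.9, array([-179.9,   -0.2,    6.9]), 16.1)
```

```bash
python3 -m handwheel '[{"gripper":20,"travel":[0,-0.0015,0],"twist":0},{"gripper":20,"travel":[0,0,0],"twist":0}]' 12
python3 -c "
from h import *
print(loc())"
python3 -m handwheel '[{"gripper":20,"travel":[0,0,-0.005],"twist":0},{"gripper":20,"travel":[0,0,-0.005],"twist":0},{"gripper":20,"travel":[0,0,0],"twist":0},{"gripper":20,"travel":[0,0,0],"twist":0}]' 15
python3 -c "
from h import *
print(loc())"
```

```text
time_s: 16.27
ee_pos: [578.8, 92.6, 363.8]
ee_rot: [179.9, -0.1, 6.9]
force: [0.2, 0.9, 4.3]
gripper_width: 26.1
(array([-72. ,   2.6, -13.2]), array([0.2, 0.9, 4.3]), array([ 0.11, -0.06, -0.  ]), 26.1, array([ 1.799e+02, -1.000e-01,  6.900e+00]), 16.3)
time_s: 16.6
ee_pos: [578.5, 92.3, 372.8]
ee_rot: [180.0, 0.0, 6.9]
force: [-0.2, 0.3, -0.3]
gripper_width: 25.7
(array([-72.3,   2.3,  -4.2]), array([-0.2,  0.3, -0.3]), array([-0.04, -0.  ,  0.02]), 25.7, array([180. ,   0. ,   6.9]), 16.6)
```

```bash
python3 -m handwheel '[{"gripper":20,"travel":[0,0,-0.001],"twist":0},{"gripper":20,"travel":[-0.008,0,0],"twist":0},{"gripper":20,"travel":[-0.008,0,0],"twist":0},{"gripper":20,"travel":[-0.008,0,0],"twist":0},{"gripper":20,"travel":[0,0,0],"twist":0}]'
python3 -m handwheel '[{"gripper":20,"travel":[-0.008,0,0],"twist":0},{"gripper":20,"travel":[-0.008,0,0],"twist":0},{"gripper":20,"travel":[-0.008,0,0],"twist":0},{"gripper":20,"travel":[0,0,0],"twist":0}]'
python3 -m handwheel '[{"gripper":20,"travel":[-0.01,0,0],"twist":0},{"gripper":20,"travel":[-0.015,0,0],"twist":0},{"gripper":20,"travel":[0,0,0],"twist":0},{"gripper":20,"travel":[0,0,0],"twist":0}]'
python3 -c "
from h import *
print(loc())"
```

```text
time_s: 17.02
ee_pos: [552.8, 89.3, 373.6]
ee_rot: [180.0, 0.1, 6.9]
force: [-0.4, 0.8, -0.4]
gripper_width: 26.0
time_s: 17.35
ee_pos: [529.2, 86.5, 373.8]
ee_rot: [180.0, 0.1, 6.9]
force: [-1.2, 0.3, -0.9]
gripper_width: 25.5
time_s: 17.68
ee_pos: [505.7, 83.7, 374.0]
ee_rot: [180.0, -0.0, 6.9]
force: [0.5, -0.3, -0.5]
gripper_width: 26.0
(array([-145.7,    2.7,   -3. ]), array([ 0.5, -0.3, -0.5]), array([0.  , 0.02, 0.  ]), 26.0, array([180. ,  -0. ,   6.9]), 17.7)
```

```bash
python3 -m handwheel '[{"gripper":20,"travel":[0,0.02,0],"twist":-0.002},{"gripper":20,"travel":[0,0.035,0],"twist":0},{"gripper":20,"travel":[0,0.035,0],"twist":0},{"gripper":20,"travel":[0,0.035,0],"twist":0},{"gripper":20,"travel":[0,0.025,0],"twist":0}]'
python3 -m handwheel '[{"gripper":20,"travel":[0,0,0],"twist":0},{"gripper":20,"travel":[0,0,0],"twist":0},{"gripper":20,"travel":[0,0,0],"twist":0}]'
python3 -c "
from h import *
print(loc(O-150*Y))"
```

```text
time_s: 18.1
ee_pos: [525.1, -67.6, 373.9]
ee_rot: [179.9, -0.1, 6.9]
force: [0.2, 0.3, -1.6]
gripper_width: 25.4
time_s: 18.35
ee_pos: [524.6, -64.9, 373.6]
ee_rot: [-180.0, -0.0, 7.0]
force: [-0.2, -0.6, -1.3]
gripper_width: 25.7
(array([-145. ,    2.8,   -3.4]), array([-0.2, -0.6, -1.3]), array([-0.02,  0.03,  0.02]), 25.7, array([-180.,   -0.,    7.]), 18.4)
```

```bash
python3 -m handwheel '[{"gripper":20,"travel":[0.01,0,0],"twist":0},{"gripper":20,"travel":[0.006,0,0],"twist":0},{"gripper":20,"travel":[0.006,0,0],"twist":0},{"gripper":20,"travel":[0.006,0,0],"twist":0},{"gripper":20,"travel":[0,0,0],"twist":0}]'
python3 -c "
from h import *
print(loc(O-150*Y))"
python3 -m handwheel '[{"gripper":20,"travel":[0.006,0,0],"twist":0},{"gripper":20,"travel":[0.006,0,0],"twist":0},{"gripper":20,"travel":[0.006,0,0],"twist":0},{"gripper":20,"travel":[0,0,0],"twist":0}]'
python3 -c "
from h import *
print(loc(O-150*Y))"
```

```text
time_s: 18.77
ee_pos: [553.5, -61.1, 373.6]
ee_rot: [180.0, -0.1, 7.0]
force: [0.4, 0.6, -1.1]
gripper_width: 26.1
(array([-115.9,    3.2,   -3.4]), array([ 0.4,  0.6, -1.1]), array([0.05, 0.01, 0.03]), 26.1, array([ 1.8e+02, -1.0e-01,  7.0e+00]), 18.8)
time_s: 19.1
ee_pos: [571.1, -59.5, 373.7]
ee_rot: [180.0, -0.1, 7.0]
force: [0.5, -0.3, -1.8]
gripper_width: 25.7
(array([-98.2,   2.6,  -3.3]), array([ 0.5, -0.3, -1.8]), array([0.01, 0.02, 0.01]), 25.7, array([ 1.8e+02, -1.0e-01,  7.0e+00]), 19.1)
```

```bash
python3 -m handwheel '[{"gripper":20,"travel":[0.006,0,0.004],"twist":0},{"gripper":20,"travel":[0.006,0,0.003],"twist":0},{"gripper":20,"travel":[0.006,0,0],"twist":0},{"gripper":20,"travel":[0.006,0,0],"twist":0},{"gripper":20,"travel":[0,0,0],"twist":0}]'
python3 -m handwheel '[{"gripper":20,"travel":[0.003,0,0.001],"twist":0},{"gripper":20,"travel":[0.002,0,0],"twist":0},{"gripper":20,"travel":[0,0,0],"twist":0},{"gripper":20,"travel":[0,0,0],"twist":0}]'
python3 -c "
from h import *
print(loc(O-150*Y))"
```

```text
time_s: 19.52
ee_pos: [595.0, -56.6, 366.6]
ee_rot: [180.0, -0.1, 7.0]
force: [0.7, 0.4, -0.1]
gripper_width: 25.8
time_s: 19.85
ee_pos: [598.7, -56.1, 365.8]
ee_rot: [180.0, 0.0, 7.0]
force: [-0.7, -0.4, -2.0]
gripper_width: 25.8
(array([-70.4,   2.6, -11.2]), array([-0.7, -0.4, -2. ]), array([ 0.05, -0.01, -0.  ]), 25.8, array([180.,   0.,   7.]), 19.9)
```

```bash
python3 -m handwheel '[{"gripper":20,"travel":[0.002,0,0],"twist":0},{"gripper":20,"travel":[0.002,0,0],"twist":0},{"gripper":20,"travel":[0,0,0],"twist":0}]' | grep -E "pos|force"
python3 -m handwheel '[{"gripper":20,"travel":[0.001,0,0],"twist":0},{"gripper":20,"travel":[0,0,0],"twist":0}]' | grep -E "pos|force"
python3 -m handwheel '[{"gripper":20,"travel":[0.001,0,0],"twist":0},{"gripper":20,"travel":[0,0,0],"twist":0}]' | grep -E "pos|force"
python3 -m handwheel '[{"gripper":20,"travel":[0.001,0,0],"twist":0},{"gripper":20,"travel":[0,0,0],"twist":0}]' | grep -E "pos|force"
```

```text
ee_pos: [603.0, -55.5, 365.8]
force: [-0.2, 1.1, -1.6]
ee_pos: [603.8, -55.4, 365.7]
force: [-0.3, 0.1, -2.1]
ee_pos: [604.8, -55.3, 365.7]
force: [-0.4, 0.2, -1.6]
ee_pos: [605.8, -55.2, 365.7]
force: [-0.1, -0.9, -2.1]
```

```bash
python3 -m handwheel '[{"gripper":20,"travel":[0.001,0,0],"twist":0},{"gripper":20,"travel":[0,0,0],"twist":0}]' | grep -E "pos|force"
python3 -m handwheel '[{"gripper":20,"travel":[0.001,0,0],"twist":0},{"gripper":20,"travel":[0,0,0],"twist":0}]' | grep -E "pos|force"
```

```text
ee_pos: [606.7, -55.2, 365.7]
force: [-1.1, -0.7, -1.4]
ee_pos: [607.6, -55.0, 365.7]
force: [-1.2, -0.5, -1.1]
```

```bash
python3 -m handwheel '[{"gripper":20,"travel":[0.001,0,0],"twist":0},{"gripper":20,"travel":[0,0,0],"twist":0}]' | grep -E "pos|force"
python3 -c "
from h import *
print(loc(O-150*Y))"
```

```text
ee_pos: [608.4, -54.9, 365.6]
force: [-1.7, -0.8, 0.3]
(array([-60.6,   2.6, -11.4]), array([-1.7, -0.8,  0.3]), array([-0.13,  0.47, -0.02]), 25.8, array([1.8e+02, 1.0e-01, 7.0e+00]), 21.1)
```

Terracotta has made light contact with white (-1.7 N). I'll back off slightly, lower it onto the rod and release.

```bash
python3 -m handwheel '[{"gripper":20,"travel":[-0.002,0,0],"twist":0},{"gripper":20,"travel":[0,0,0.002],"twist":0},{"gripper":20,"travel":[0,0,0],"twist":0},{"gripper":32,"travel":[0,0,0],"twist":0},{"gripper":50,"travel":[0,0,0],"twist":0}]'
python3 -m handwheel '[{"gripper":60,"travel":[0,0,0],"twist":0},{"gripper":60,"travel":[0,0,0],"twist":0},{"gripper":60,"travel":[0,0,-0.02],"twist":0},{"gripper":60,"travel":[0,0,-0.035],"twist":0},{"gripper":60,"travel":[0,0,0],"twist":0}]'
python3 -c "
from h import *
print(loc(),delta(O-53*X+3.2*Y+[0,0,35],7))"
```

```text
time_s: 21.52
ee_pos: [606.8, -55.0, 363.9]
ee_rot: [-180.0, -0.0, 7.0]
force: [-0.9, 0.6, -0.2]
gripper_width: 33.0
time_s: 21.93
ee_pos: [607.7, -55.1, 425.0]
ee_rot: [179.9, -0.6, 7.0]
force: [1.4, 0.9, 1.0]
gripper_width: 54.4
(array([ -61.3, -147.6,   48. ]), array([1.4, 0.9, 1. ]), array([-0.01, -0.06, -0.02]), 54.4, array([179.9,  -0.6,   7. ]), 21.9) ([0.0083, -0.1508, 0.013], -0.0)
```

```bash
python3 -m handwheel '[{"gripper":60,"travel":[0.0,-0.011,0],"twist":0},{"gripper":60,"travel":[0,-0.035,0],"twist":0},{"gripper":60,"travel":[0,-0.035,0],"twist":0},{"gripper":60,"travel":[0,-0.035,0],"twist":0},{"gripper":60,"travel":[0,-0.035,0],"twist":0}]'
python3 -m handwheel '[{"gripper":60,"travel":[0,0,0],"twist":0},{"gripper":60,"travel":[0,0,0],"twist":0},{"gripper":60,"travel":[0,0,0],"twist":0}]' >/dev/null
python3 - <<'E'
from h import *
print(loc(),delta(O-50*X+2.6*Y+[0,0,-14.5],7))
out=[]
for n,(x0,y0,w,h) in(('side',(220,150,120,100)),('top',(330,160,80,67))):
    im,K,E=cam(n);f=396/w
    out.append(cv2.resize(im[y0:y0+h,x0:x0+w,::-1],(396,330),interpolation=cv2.INTER_CUBIC))
cv2.imwrite('pics/j.png',np.hstack(out))
E
```

```text
time_s: 22.35
ee_pos: [587.4, 96.8, 417.5]
ee_rot: [-180.0, 0.1, 7.0]
force: [1.3, 0.2, 0.5]
gripper_width: 54.8
(array([-62.5,   4. ,  40.9]), array([-0.1, -0.3,  0.2]), array([-0.04,  0.01,  0.03]), 55.2, array([1.8e+02, 1.0e-01, 7.0e+00]), 22.6) ([0.0125, 0.0014, 0.0554], 0.001)
```

View pics/j.png

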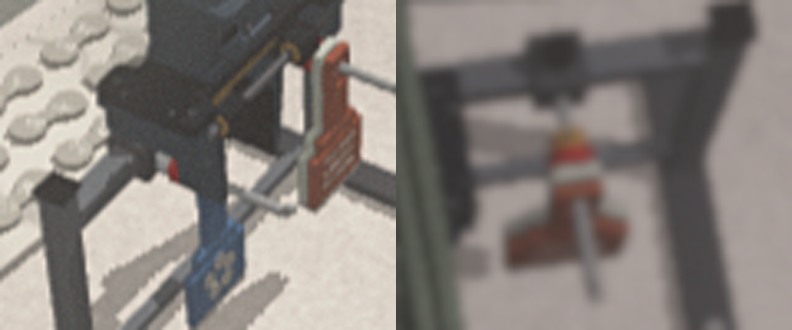

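Terracotta hangs almost touching white, and both are back against the stop. Now for blue.

```bash
python3 -m handwheel '[{"gripper":60,"travel":[0.0125,0,0.02],"twist":0},{"gripper":60,"travel":[0,0,0.02],"twist":0},{"gripper":60,"travel":[0,0,0.015],"twist":0},{"gripper":38,"travel":[0,0,0],"twist":0},{"gripper":38,"travel":[0,0,0],"twist":0}]' 12
python3 -c "
from h import *
print(loc(), delta(O-50*X+2.6*Y+[0,0,-14.5],7))"
```

```text
time_s: 23.12
ee_pos: [600.8, 95.3, 363.1]
ee_rot: [180.0, 0.1, 6.9]
force: [0.4, 0.0, 0.1]
gripper_width: 44.1
(array([-49.8,   2.6, -13.9]), array([0.4, 0. , 0.1]), array([-0.01,  0.01, -0.01]), 44.1, array([1.8e+02, 1.0e-01, 6.9e+00]), 23.1) ([-0.0002, -0.0, 0.0006], -0.002)
```

```bash
python3 -m handwheel '[{"gripper":20,"travel":[0,0,0],"twist":0},{"gripper":20,"travel":[0,0,0],"twist":0},{"gripper":20,"travel":[0,0,0],"twist":0},{"gripper":20,"travel":[0,0,0],"twist":0}]' 15
python3 -c "
from h import *
print(loc())"
python3 -m handwheel '[{"gripper":20,"travel":[0,0,-0.005],"twist":0},{"gripper":20,"travel":[0,0,-0.005],"twist":0},{"gripper":20,"travel":[0,0,0],"twist":0},{"gripper":20,"travel":[0,0,0],"twist":0}]'
python3 -c "
from h import *
print(loc())"
```

```text
time_s: 23.45
ee_pos: [601.0, 95.7, 365.0]
ee_rot: [179.9, -0.2, 7.0]
force: [0.6, -2.8, 2.4]
gripper_width: 26.0
(array([-49.6,   3. , -12. ]), array([ 0.6, -2.8,  2.4]), array([-0.54, -0.1 , -0.04]), 26.0, array([179.9,  -0.2,   7. ]), 23.4)
time_s: 23.78
ee_pos: [600.7, 96.6, 374.2]
ee_rot: [-180.0, -0.1, 7.0]
force: [0.1, -1.5, -1.1]
gripper_width: 25.8
(array([-49.8,   3.9,  -2.8]), array([ 0.1, -1.5, -1.1]), array([-0.01,  0.04, -0.02]), 25.8, array([-1.8e+02, -1.0e-01,  7.0e+00]), 23.8)
```

```bash
python3 -m handwheel '[{"gripper":20,"travel":[0,0.001,-0.0005],"twist":0},{"gripper":20,"travel":[-0.008,0,0],"twist":0},{"gripper":20,"travel":[-0.008,0,0],"twist":0},{"gripper":20,"travel":[-0.008,0,0],"twist":0},{"gripper":20,"travel":[0,0,0],"twist":0}]'
python3 -c "
from h import *
print(loc())"
python3 -m handwheel '[{"gripper":20,"travel":[-0.008,0,0],"twist":0},{"gripper":20,"travel":[-0.008,0,0],"twist":0},{"gripper":20,"travel":[-0.008,0,0],"twist":0},{"gripper":20,"travel":[0,0,0],"twist":0}]'
python3 -c "
from h import *
print(loc())"
```

```text
time_s: 24.2
ee_pos: [575.1, 92.2, 374.2]
ee_rot: [180.0, 0.1, 7.0]
force: [-0.7, 0.7, -0.9]
gripper_width: 25.6
(array([-75.7,   2.7,  -2.8]), array([-0.7,  0.7, -0.9]), array([ 0.04,  0.01, -0.03]), 25.6, array([1.8e+02, 1.0e-01, 7.0e+00]), 24.2)
time_s: 24.53
ee_pos: [551.5, 89.3, 374.3]
ee_rot: [180.0, 0.1, 7.0]
force: [0.2, -0.6, -1.0]
gripper_width: 25.5
(array([-99.5,   2.7,  -2.7]), array([ 0.2, -0.6, -1. ]), array([0.02, 0.03, 0.01]), 25.5, array([1.8e+02, 1.0e-01, 7.0e+00]), 24.5)
```

```bash
python3 -m handwheel '[{"gripper":20,"travel":[-0.006,0,0],"twist":0},{"gripper":20,"travel":[-0.006,0,0],"twist":0},{"gripper":20,"travel":[-0.006,0,0],"twist":0},{"gripper":20,"travel":[0,0,0],"twist":0}]'
python3 -m handwheel '[{"gripper":20,"travel":[-0.008,0,0],"twist":0},{"gripper":20,"travel":[-0.01,0,0],"twist":0},{"gripper":20,"travel":[-0.02,0,0],"twist":0},{"gripper":20,"travel":[-0.02,0,0],"twist":0},{"gripper":20,"travel":[0,0,0],"twist":0}]'
python3 -c "
from h import *
print(loc(),env.state()['ee_pos'])"
```

```text
time_s: 24.87
ee_pos: [534.2, 87.2, 374.2]
ee_rot: [180.0, 0.1, 7.0]
force: [-0.6, 0.9, -1.8]
gripper_width: 25.8
time_s: 25.28
ee_pos: [474.0, 79.8, 374.0]
ee_rot: [180.0, 0.3, 7.0]
force: [-0.3, -0.2, -1.2]
gripper_width: 26.1
(array([-177.6,    2.7,   -3. ]), array([-0.3, -0.2, -1.2]), array([ 0.07,  0.07, -0.03]), 26.1, array([180. ,   0.3,   7. ]), 25.3) [474.01926143  79.81512204 373.95560547]
```

```bash
cat > st.py <<'E'
from h import *
from scipy.optimize import minimize
def grabs():
    M={}
    for n in('side','top'):
        im,K,E=cam(n);r=env.trace(n,'stand');M[n]=(im,K,E,r[0]['pixels'] if r else None,r[0]['confidence'] if r else 0)
    return M
def pose(p,q):
    c,s=np.cos(p[2]),np.sin(p[2]);return np.array([p[0]+c*q[0]-s*q[1],p[1]+s*q[0]+c*q[1],q[2]])
E
python3 - <<'E'
from st import *
np.set_printoptions(precision=2,suppress=True)
M=grabs()
print([(n,v[4],v[3].sum()) for n,v in M.items()])
def hull(p,K,E):
    P=np.array([proj(K,E,pose(p,(a,b,z))) for a in(-40,40) for b in(-56,56) for z in(0,35)],np.float32);return cv2.convexHull(P)[:,0]
def cost(p,ns):
    t=0
    for n in ns:
        im,K,E,m,_=M[n];H=hull(p,K,E);S=8
        g=np.zeros((480,640),np.uint8);x0,y0=H.min(0)-10
        g=np.zeros((120*S,120*S),np.uint8);x0,y0=int(x0)-10,int(y0)-10
        cv2.fillPoly(g,[np.int32(np.round((H-[x0,y0]+.5)*S))],255)
        g=cv2.resize(g,(120,120),interpolation=cv2.INTER_AREA)/255.
        mm=m[y0:y0+120,x0:x0+120].astype(float)
        t+=np.abs(g-mm).sum()+(m.sum()-mm.sum())
    return t
# close mask over slots/green: fill holes
for n in M:
    im,K,E,m,c=M[n];m=cv2.morphologyEx(m.astype(np.uint8),cv2.MORPH_CLOSE,np.ones((5,5)));M[n]=(im,K,E,m,c)
for ns in(('side',),('top',),('side','top')):
    best=min((minimize(cost,[526+a,-274+b,np.radians(-8)],args=(ns,),method='Nelder-Mead',options=dict(initial_simplex=[[526+a,-274+b,-.14],[531+a,-274+b,-.14],[526+a,-269+b,-.14],[526+a,-274+b,-.08]])) for a,b in((0,0),(4,-3))),key=lambda r:r.fun)
    print(ns,best.x[:2],np.degrees(best.x[2]),best.fun)
    print('  slot',pose(best.x,(-20,0,0))[:2])
p=best.x
V=[]
for n,(x0,y0) in(('side',(365,150)),('top',(405,205))):
    im,K,E=M[n][:3];f=5.6;v=cv2.resize(im[y0:y0+70,x0:x0+70,::-1],None,fx=f,fy=f,interpolation=cv2.INTER_CUBIC)
    for R in ([(-40,-56),(40,-56),(40,56),(-40,56)],[(-26,-46),(-14,-46),(-14,46),(-26,46)]):
        cv2.polylines(v,[np.int32([(proj(K,E,pose(p,(*q,35)))-[x0,y0]+.5)*f-.5 for q in R])],True,(0,255,255),1)
    V.append(v)
cv2.imwrite('pics/k.png',np.hstack(V))
E
```

```text
[('side', 0.82, np.int64(979)), ('top', 0.62, np.int64(899))]
('side',) [ 533.92 -281.72] -6.945321747934429 246.21960784313725
  slot [ 514.06 -279.3 ]
('top',) [ 528.31 -276.53] -7.448784188714853 287.7686274509804
  slot [ 508.48 -273.93]
('side', 'top') [ 529.33 -278.03] -9.415429995311898 589.0431372549019
  slot [ 509.6  -274.76]
```

View pics/k.png

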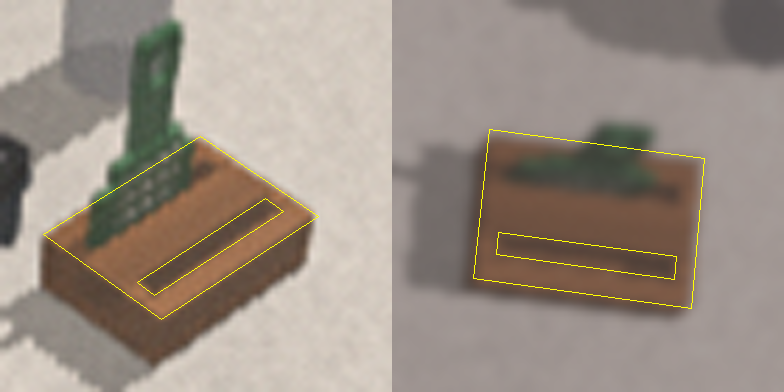

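```bash
python3 -m handwheel '[{"gripper":20,"travel":[0,0,0],"twist":0.09},{"gripper":20,"travel":[0,0,0],"twist":0.09},{"gripper":20,"travel":[0,0,0],"twist":0.09},{"gripper":20,"travel":[0.004,0.02,0],"twist":0},{"gripper":20,"travel":[0.007,0.031,0],"twist":0}]' 18 >/dev/null
python3 -m handwheel '[{"gripper":20,"travel":[0.007,0.031,0],"twist":0},{"gripper":20,"travel":[0.007,0.031,0],"twist":0},{"gripper":20,"travel":[0.007,0.031,0],"twist":0},{"gripper":20,"travel":[0.007,0.031,0],"twist":0},{"gripper":20,"travel":[0.007,0.031,0],"twist":0}]'
python3 -m handwheel '[{"gripper":20,"travel":[0.007,0.031,0],"twist":0},{"gripper":20,"travel":[0.007,0.031,0],"twist":0},{"gripper":20,"travel":[0.005,0.025,0],"twist":0},{"gripper":20,"travel":[0,0,0],"twist":0},{"gripper":20,"travel":[0,0,0],"twist":0}]'
python3 -c "
from h import *
print(delta((499.6,-272.4,200),-8.5),loc())"
```

```text
time_s: 26.32
ee_pos: [493.5, -132.1, 374.2]
ee_rot: [180.0, -0.0, -8.5]
force: [1.0, 0.6, -0.7]
gripper_width: 26.3
time_s: 26.73
ee_pos: [499.3, -220.5, 373.8]
ee_rot: [-180.0, 0.0, -8.6]
force: [-0.1, 0.3, -1.5]
gripper_width: 25.7
([0.0081, 0.0513, 0.0018], -0.002) (array([-189.1, -298.4,   -3.2]), array([-0.1,  0.3, -1.5]), array([ 0.06,  0.04, -0.03]), 25.7, array([-180. ,    0. ,   -8.6]), 26.7)
```

```bash
python3 -m handwheel '[{"gripper":20,"travel":[0.004,0.025,0],"twist":0},{"gripper":20,"travel":[0.004,0.026,0],"twist":0},{"gripper":20,"travel":[0,0,0.015],"twist":0},{"gripper":20,"travel":[0,0,0.015],"twist":0},{"gripper":20,"travel":[0,0,0],"twist":0}]' >/dev/null
python3 -m handwheel '[{"gripper":20,"travel":[0,0,0],"twist":0},{"gripper":20,"travel":[0,0,0],"twist":0}]'
python3 - <<'E'
from st import *
print(delta((499.6,-272.4,200),-8.5))
s=env.state();a=np.radians(s['ee_rot'][2]);g=s['ee_pos']-[0,0,172]
p=(*(g[:2]),a)
sp=(510,-274,np.radians(-8.5))
sh=[(-35,0),(35,0),(35,56),(25,56),(25,70),(13,70),(13,138),(-13,138),(-13,70),(-25,70),(-25,56),(-35,56)]
V=[]
for n,(x0,y0) in(('side',(360,130)),('top',(395,195))):
    im,K,E=cam(n);f=4;v=cv2.resize(im[y0:y0+100,x0:x0+100,::-1],None,fx=f,fy=f,interpolation=cv2.INTER_CUBIC)
    q=lambda P:(proj(K,E,P)-[x0,y0]+.5)*f-.5
    cv2.polylines(v,[np.int32([q(pose(sp,(i,j,35))) for i,j in [(-6,-46),(6,-46),(6,46),(-6,46)]])],True,(0,255,255),1)
    cv2.polylines(v,[np.int32([q(pose(p,(10.5-4,i,g[2]-111+j))) for i,j in sh])],True,(255,0,255),1)
    V.append(v)
cv2.imwrite('pics/l.png',np.hstack(V))
E
```

```text
time_s: 27.32
ee_pos: [499.7, -270.0, 345.0]
ee_rot: [180.0, -0.1, -8.4]
force: [0.5, -0.2, -1.0]
gripper_width: 25.5
([0.0003, 0.0024, -0.027], 0.001)
```

View pics/l.png

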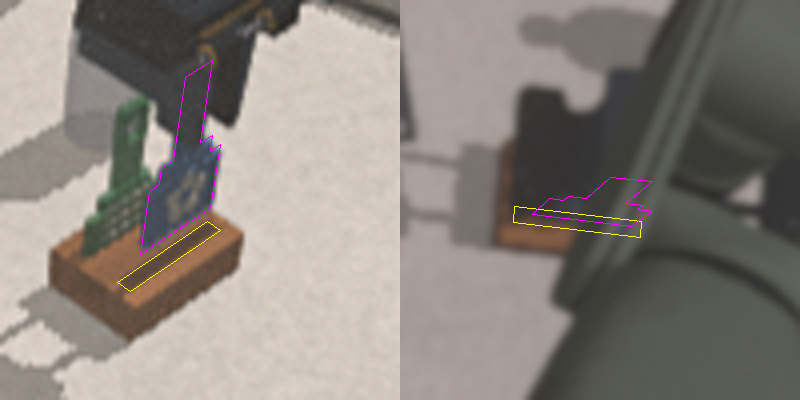

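The magenta model overlays the real blue sample within a pixel (bottom corner at (143,248)), and the slot outline matches the dark slot. I'll lower it in small steps, watching the forces.

```bash
python3 -m handwheel '[{"gripper":20,"travel":[0,0.001,0.01],"twist":0},{"gripper":20,"travel":[0,0,0.01],"twist":0},{"gripper":20,"travel":[0,0,0],"twist":0},{"gripper":20,"travel":[0,0,0],"twist":0}]' 12 | grep -E "pos|force"
python3 -m handwheel '[{"gripper":20,"travel":[0,0,0.002],"twist":0},{"gripper":20,"travel":[0,0,0],"twist":0}]' | grep -E "pos|force"
python3 -m handwheel '[{"gripper":20,"travel":[0,0,0.002],"twist":0},{"gripper":20,"travel":[0,0,0],"twist":0}]' | grep -E "pos|force"
python3 -m handwheel '[{"gripper":20,"travel":[0,0,0.002],"twist":0},{"gripper":20,"travel":[0,0,0],"twist":0}]' | grep -E "pos|force"
```

```text
ee_pos: [498.7, -271.6, 323.1]
force: [0.3, 0.4, -0.3]
ee_pos: [499.0, -271.8, 322.1]
force: [0.2, -0.1, -0.6]
ee_pos: [499.0, -271.8, 320.1]
force: [0.2, -0.3, 0.6]
ee_pos: [499.3, -271.8, 319.2]
force: [0.3, 1.1, 2.6]
```

```bash
python3 -m handwheel '[{"gripper":20,"travel":[0,0,0.0015],"twist":0},{"gripper":20,"travel":[0,0,0],"twist":0}]' | grep -E "pos|force"
python3 -m handwheel '[{"gripper":20,"travel":[0,0,0.0015],"twist":0},{"gripper":20,"travel":[0,0,0],"twist":0}]' | grep -E "pos|force"
```

```text
ee_pos: [499.7, -271.8, 318.8]
force: [-0.1, 1.6, 8.0]
ee_pos: [500.1, -271.8, 318.1]
force: [0.6, 1.8, 10.6]
```

```bash
python3 -c "
from h import *
print(loc())"
python3 -m handwheel '[{"gripper":20,"travel":[0,0,-0.005],"twist":0},{"gripper":20,"travel":[0.002,0,0],"twist":0},{"gripper":20,"travel":[0,0,0],"twist":0},{"gripper":20,"travel":[0,0,0],"twist":0}]' | grep -E "pos|force|rot"
python3 -m handwheel '[{"gripper":20,"travel":[0,0,0.0025],"twist":0},{"gripper":20,"travel":[0,0,0],"twist":0}]' | grep -E "pos|force"
python3 -m handwheel '[{"gripper":20,"travel":[0,0,0.001],"twist":0},{"gripper":20,"travel":[0,0,0],"twist":0},{"gripper":20,"travel":[0,0,0],"twist":0}]' | grep -E "pos|force"
```

```text
(array([-194.6, -349.5,  -58.9]), array([ 0.6,  1.8, 10.6]), array([ 0.5 , -0.15,  0.06]), 26.0, array([179.9,  -0.4,  -8.5]), 28.6)
ee_pos: [500.9, -272.0, 319.7]
ee_rot: [-180.0, 0.1, -8.5]
force: [-0.1, -0.0, -0.4]
ee_pos: [501.2, -272.1, 317.8]
force: [-0.0, -0.2, 2.3]
ee_pos: [501.3, -272.1, 317.7]
force: [0.1, 0.9, 6.8]
```

```bash
python3 -m handwheel '[{"gripper":20,"travel":[0,0,-0.003],"twist":0},{"gripper":20,"travel":[0.002,0,0],"twist":0},{"gripper":20,"travel":[0,0,0],"twist":0},{"gripper":20,"travel":[0,0,0.0025],"twist":0},{"gripper":20,"travel":[0,0,0],"twist":0}]' | grep -E "pos|force|rot"
python3 -m handwheel '[{"gripper":20,"travel":[0,0,0.001],"twist":0},{"gripper":20,"travel":[0,0,0],"twist":0},{"gripper":20,"travel":[0,0,0],"twist":0}]' | grep -E "pos|force"
```

```text
ee_pos: [503.2, -272.4, 317.4]
ee_rot: [180.0, -0.0, -8.5]
force: [0.3, -0.2, 1.1]
ee_pos: [503.3, -272.4, 317.2]
force: [0.1, 0.3, 5.5]
```

```bash
python3 -m handwheel '[{"gripper":20,"travel":[0,0,-0.003],"twist":0},{"gripper":20,"travel":[-0.003,0,0],"twist":0},{"gripper":20,"travel":[-0.003,0,0],"twist":0},{"gripper":20,"travel":[0,0,0.0],"twist":0},{"gripper":20,"travel":[0,0,0],"twist":0}]' 15 | grep -E "pos|force|rot"
python3 -m handwheel '[{"gripper":20,"travel":[0,0,0.0025],"twist":0},{"gripper":20,"travel":[0,0,0],"twist":0},{"gripper":20,"travel":[0,0,0],"twist":0}]' | grep -E "pos|force"
python3 -m handwheel '[{"gripper":20,"travel":[0,0,0.001],"twist":0},{"gripper":20,"travel":[0,0,0],"twist":0},{"gripper":20,"travel":[0,0,0],"twist":0}]' | grep -E "pos|force"
```

```text
ee_pos: [496.7, -271.4, 318.8]
ee_rot: [-180.0, 0.1, -8.5]
force: [0.0, -0.0, 0.1]
ee_pos: [497.3, -271.5, 317.3]
force: [0.1, -0.5, 3.3]
ee_pos: [497.4, -271.5, 317.2]
force: [-0.5, 0.9, 7.9]
```

```bash
python3 -m handwheel '[{"gripper":20,"travel":[0.002,0,-0.012],"twist":0},{"gripper":20,"travel":[0,0,0],"twist":0},{"gripper":20,"travel":[0,0,0],"twist":0}]' | grep -E "pos|force"
cat > fit.py <<'E'
from st import *
S=6
def cover(polys,shape,x0,y0):
    g=np.zeros((shape[0]*S,shape[1]*S),np.uint8)
    for P in polys: cv2.fillPoly(g,[np.int32(np.round((np.array(P)-[x0,y0]+.5)*S))],255)
    return cv2.resize(g,shape[::-1],interpolation=cv2.INTER_AREA)/255.
def fitslot(im,K,E,z=35):
    G=cv2.GaussianBlur(im,(0,0),.5).astype(float).mean(2)
    ref=(508,-275,np.radians(-8));c=proj(K,E,[508,-275,z]);x0,y0=int(c[0])-40,int(c[1])-35
    sub=G[y0:y0+70,x0:x0+80]
    def cost(p):
        R=cover([[proj(K,E,pose(p,(a,b,z))) for a,b in((-18,-54),(22,-54),(22,54),(-18,54))]],(70,80),x0,y0)>.99
        sl=cover([[proj(K,E,pose(p,(a,b,z))) for a,b in((-6,-46),(6,-46),(6,46),(-6,46))]],(70,80),x0,y0)
        return -abs(np.corrcoef(sl[R],sub[R])[0,1])
    return min((minimize(cost,[508+a,-275+b,-.14],method='Nelder-Mead',options=dict(initial_simplex=[[508+a,-275+b,-.15],[512+a,-275+b,-.13],[508+a,-270+b,-.13],[508+a,-275+b,-.10]])) for a in(-2,1,4) for b in(-3,3)),key=lambda r:r.fun)
E
python3 - <<'E'
from fit import *
np.set_printoptions(precision=2,suppress=True)
C={}
for n in('side','top'):
    im,K,E=cam(n);C[n]=(im,K,E)
    i0=cv2.imread(f'pics/{n}0.png')
    r=fitslot(i0,K,E);print(n,r.x[:2],np.degrees(r.x[2]),r.fun)
im,K,E=C['side']
s=env.state();a=np.radians(s['ee_rot'][2]);g=s['ee_pos']-[0,0,172];p=(g[0],g[1],a);print(g,np.degrees(a))
f=im.astype(float);m=((f[:,:,2]-f[:,:,0])>15).astype(float)
x0,y0=370,140;sub=m[y0:y0+90,x0:x0+80]
sh=[(-35,0),(35,0),(35,56),(25,56),(25,70),(-25,70),(-25,56),(-35,56)]
def cost(q):
    pol=[[proj(K,E,pose(p,(q[0]+t,q[1]+i,g[2]-q[2]+j))) for i,j in sh] for t in(-4,-2,0,2,4)]
    return np.abs(cover(pol,(90,80),x0,y0)-sub)[22:].sum()
print('blue px',sub.sum())
for fixy in(0,):
    r=min((minimize(lambda q:cost((q[0],0,q[1])),[d,h],method='Nelder-Mead',options=dict(initial_simplex=[[d,h],[d+4,h],[d,h+4]])) for d in(7,10,13) for h in(110,114)),key=lambda r:r.fun)
    print('off x, foot below grasp',r.x,r.fun)
E
```

```text
ee_pos: [499.1, -271.8, 327.7]
force: [0.5, 0.3, -1.5]
side [ 511.89 -276.01] -8.753438301745819 -0.9181749080028019
top [ 512.15 -273.77] -11.23259245550371 -0.8533758067724285
[ 498.8  -271.63  154.9 ] -8.489320369135497
blue px 187.0
off x, foot below grasp [  6.19 104.14] 208.25882352941179
```

Run:
```python
from fit import *
np.set_printoptions(precision=2,suppress=True)
sh=[(-35,0),(35,0),(35,56),(25,56),(25,70),(-25,70),(-25,56),(-35,56)]
im,K,E=cam('side')
s=env.state();a=np.radians(s['ee_rot'][2]);g=s['ee_pos']-[0,0,172];p=(g[0],g[1],a)
f=cv2.medianBlur(im,3).astype(float);x0,y0=370,140
pol=lambda q,ts=(-4,-2,0,2,4):[[proj(K,E,pose(p,(q[0]+t,q[1]+i,g[2]-q[2]+j))) for i,j in sh] for t in ts]
c=cover(pol((10.5,0,112)),(90,80),x0,y0)
F=f[y0:y0+90,x0:x0+80];print('in',F[c>.9].mean(0),np.percentile(F[c>.9][:,2]-F[c>.9][:,0],[5,25,50,75,95]),'out',np.percentile((F[:,:,2]-F[:,:,0])[c<.1],[5,50,95,99]))
d=F[:,:,2]-F[:,:,0]
sub=(d>0).astype(float)
v=cv2.resize((sub*255).astype(np.uint8),None,fx=4,fy=4,interpolation=cv2.INTER_NEAREST)
def cost(q): return np.abs(cover(pol(q),(90,80),x0,y0)-sub)[25:].sum()
for yy in(0,1.5,-1.5):
    r=min((minimize(lambda q:cost((q[0],yy,q[1])),[d_,h],method='Nelder-Mead',options=dict(initial_simplex=[[d_,h],[d_+4,h],[d_,h+4]])) for d_ in(7,10,13) for h in(110,114)),key=lambda r:r.fun)
    print(yy,r.x,r.fun,sub[25:].sum())
```

```text
in [85.08 86.91 89.99] [-52.05  -4.    12.    19.    23.05] out [-41. -20.   0.   2.]
0 [  4.92 103.77] 143.41568627450982 320.0
1.5 [  3.46 101.79] 144.07843137254903 320.0
-1.5 [  6.09 105.4 ] 141.78039215686275 320.0
```

Run:
```python
from fit import *
np.set_printoptions(precision=2,suppress=True)
sh=[(-35,0),(35,0),(35,56),(25,56),(25,70),(-25,70),(-25,56),(-35,56)]
im,K,E=cam('side')
s=env.state();a=np.radians(s['ee_rot'][2]);g=s['ee_pos']-[0,0,172];p=(g[0],g[1],a);print(g)
f=cv2.medianBlur(im,3).astype(float);x0,y0=370,140
pol=lambda q,ts=(-4,-2,0,2,4):[[proj(K,E,pose(p,(q[0]+t,q[1]+i,g[2]-q[2]+j))) for i,j in sh] for t in ts]
F=f[y0:y0+90,x0:x0+80];d=F[:,:,2]-F[:,:,0]
sub=cv2.morphologyEx((d>0).astype(np.uint8),cv2.MORPH_CLOSE,cv2.getStructuringElement(cv2.MORPH_ELLIPSE,(9,9))).astype(float)
def cost(q): 
    c=cover(pol(q),(90,80),x0,y0); R=cover(pol((10.5,0,110.3)),(90,80),x0,y0)>0; R=cv2.dilate(R.astype(np.uint8),np.ones((9,9)))>0; R[:32]=0
    return np.abs(c-sub)[R].sum()
for h in(108,110.3,112):
    print(h,[(x,round(cost((x,0,h)),0)) for x in range(2,18,2)])
c=cover(pol((10.5,0,110.3)),(90,80),x0,y0)>.5
v=cv2.resize(im[y0:y0+90,x0:x0+80,::-1],None,fx=6.6,fy=6.6,interpolation=cv2.INTER_CUBIC)
q=lambda P:(proj(K,E,P)-[x0,y0]+.5)*6.6-.5
for P in pol((10.5,0,110.3),(-4,)):cv2.polylines(v,[np.int32([(np.array(u)-[x0,y0]+.5)*6.6-.5 for u in P])],True,(255,0,255),1)
sp=(512,-275.7,np.radians(-8.75))
cv2.polylines(v,[np.int32([q(pose(sp,(i,j,35))) for i,j in [(-6,-46),(6,-46),(6,46),(-6,46)]])],True,(0,255,255),1)
cv2.imwrite('pics/m.png',v)
```

```text
[ 498.81 -271.63  154.92]
108 [(2, np.float64(101.0)), (4, np.float64(82.0)), (6, np.float64(71.0)), (8, np.float64(76.0)), (10, np.float64(99.0)), (12, np.float64(129.0)), (14, np.float64(157.0)), (16, np.float64(188.0))]
110.3 [(2, np.float64(119.0)), (4, np.float64(94.0)), (6, np.float64(86.0)), (8, np.float64(86.0)), (10, np.float64(96.0)), (12, np.float64(124.0)), (14, np.float64(153.0)), (16, np.float64(181.0))]
112 [(2, np.float64(129.0)), (4, np.float64(109.0)), (6, np.float64(94.0)), (8, np.float64(94.0)), (10, np.float64(102.0)), (12, np.float64(120.0)), (14, np.float64(147.0)), (16, np.float64(178.0))]
```

View pics/m.png

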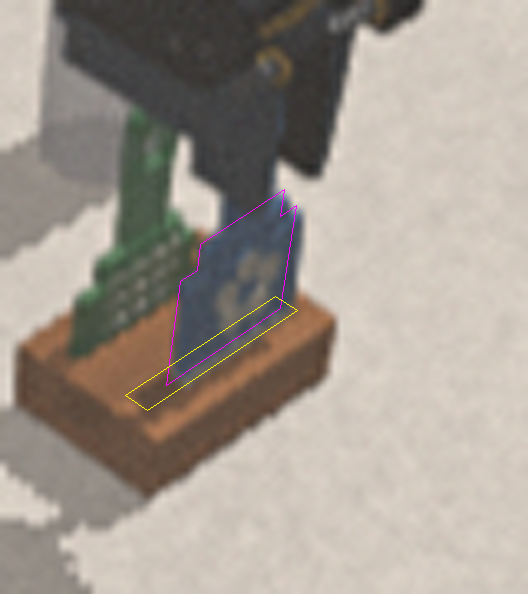

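The real blue plate sits about 4 mm nearer the robot in the jaws than I assumed: its front-face right edge is at x≈302 px against the model's 285–297. So the offset is about 6.5 mm, and the slot should be met at tool x≈505.

```bash
python3 -m handwheel '[{"gripper":20,"travel":[0.0062,0,0],"twist":0.003},{"gripper":20,"travel":[0,0,0.0085],"twist":0},{"gripper":20,"travel":[0,0,0],"twist":0},{"gripper":20,"travel":[0,0,0],"twist":0}]' 15| grep -E "pos|force"
python3 -m handwheel '[{"gripper":20,"travel":[0,0,0.0015],"twist":0},{"gripper":20,"travel":[0,0,0],"twist":0},{"gripper":20,"travel":[0,0,0],"twist":0}]' | grep -E "pos|force"
python3 -m handwheel '[{"gripper":20,"travel":[0,0,0.001],"twist":0},{"gripper":20,"travel":[0,0,0],"twist":0},{"gripper":20,"travel":[0,0,0],"twist":0}]' | grep -E "pos|force"
```

```text
ee_pos: [505.0, -272.5, 318.2]
force: [-0.2, -0.7, -2.0]
ee_pos: [505.1, -272.7, 317.8]
force: [-0.1, -0.2, -0.5]
ee_pos: [505.2, -272.7, 316.9]
force: [-0.2, 0.8, -0.4]
```

```bash
python3 -m handwheel '[{"gripper":20,"travel":[0,0,0.001],"twist":0},{"gripper":20,"travel":[0,0,0],"twist":0},{"gripper":20,"travel":[0,0,0],"twist":0}]' | grep -E "pos|force"
python3 -m handwheel '[{"gripper":20,"travel":[0,0,0.001],"twist":0},{"gripper":20,"travel":[0,0,0],"twist":0},{"gripper":20,"travel":[0,0,0],"twist":0}]' | grep -E "pos|force"
```

```text
ee_pos: [505.2, -272.7, 316.7]
force: [-0.7, 1.3, 5.0]
ee_pos: [505.5, -272.7, 316.4]
force: [-0.8, 0.5, 8.0]
```

```bash
python3 -m handwheel '[{"gripper":20,"travel":[0.0015,0,-0.0035],"twist":0},{"gripper":20,"travel":[0,0,0],"twist":0},{"gripper":20,"travel":[0,0,0.002],"twist":0},{"gripper":20,"travel":[0,0,0],"twist":0}]' 15| grep -E "pos|force"
python3 -m handwheel '[{"gripper":20,"travel":[0,0,0.001],"twist":0},{"gripper":20,"travel":[0,0,0],"twist":0},{"gripper":20,"travel":[0,0,0],"twist":0}]' | grep -E "pos|force"
python3 -m handwheel '[{"gripper":20,"travel":[0,0,0.001],"twist":0},{"gripper":20,"travel":[0,0,0],"twist":0},{"gripper":20,"travel":[0,0,0],"twist":0}]' | grep -E "pos|force"
```

```text
ee_pos: [506.6, -272.9, 315.5]
force: [0.2, 0.0, -1.5]
ee_pos: [506.6, -272.9, 314.9]
force: [0.7, 0.6, -0.8]
ee_pos: [506.6, -272.9, 314.1]
force: [0.3, 0.3, -0.4]
```

It's now below the earlier contact height with no force, so blue has entered the slot. I'll carry on down.

```bash
python3 -m handwheel '[{"gripper":20,"travel":[0,0,0.0015],"twist":0},{"gripper":20,"travel":[0,0,0],"twist":0},{"gripper":20,"travel":[0,0,0],"twist":0}]' | grep -E "pos|force"
python3 -m handwheel '[{"gripper":20,"travel":[0,0,0.0015],"twist":0},{"gripper":20,"travel":[0,0,0],"twist":0},{"gripper":20,"travel":[0,0,0],"twist":0}]' | grep -E "pos|force"
python3 -m handwheel '[{"gripper":20,"travel":[0,0,0.002],"twist":0},{"gripper":20,"travel":[0,0,0],"twist":0},{"gripper":20,"travel":[0,0,0],"twist":0}]' | grep -E "pos|force"
```

```text
ee_pos: [506.6, -272.9, 312.7]
force: [0.4, -0.0, -0.9]
ee_pos: [506.6, -272.9, 311.2]
force: [-0.3, -0.0, -1.5]
ee_pos: [506.6, -272.9, 309.1]
force: [-0.3, 0.9, -1.4]
```

```bash
python3 -m handwheel '[{"gripper":20,"travel":[0,0,0.003],"twist":0},{"gripper":20,"travel":[0,0,0],"twist":0},{"gripper":20,"travel":[0,0,0],"twist":0}]' | grep -E "pos|force"
python3 -m handwheel '[{"gripper":20,"travel":[0,0,0.002],"twist":0},{"gripper":20,"travel":[0,0,0],"twist":0},{"gripper":20,"travel":[0,0,0],"twist":0}]' | grep -E "pos|force"
```

```text
ee_pos: [506.6, -272.9, 306.0]
force: [0.7, 0.1, -0.8]
ee_pos: [506.6, -272.9, 304.1]
force: [0.6, -0.6, -1.4]
```

```bash
python3 -m handwheel '[{"gripper":20,"travel":[0,0,0.003],"twist":0},{"gripper":20,"travel":[0,0,0.002],"twist":0},{"gripper":20,"travel":[0,0,0],"twist":0},{"gripper":20,"travel":[0,0,0],"twist":0}]' | grep -E "pos|force"
python3 -m handwheel '[{"gripper":20,"travel":[0,0,0.002],"twist":0},{"gripper":20,"travel":[0,0,0.001],"twist":0},{"gripper":20,"travel":[0,0,0],"twist":0},{"gripper":20,"travel":[0,0,0],"twist":0}]' | grep -E "pos|force"
python3 -m handwheel '[{"gripper":20,"travel":[0,0,0.001],"twist":0},{"gripper":20,"travel":[0,0,0],"twist":0},{"gripper":20,"travel":[0,0,0],"twist":0}]' | grep -E "pos|force"
```

```text
ee_pos: [506.6, -272.9, 299.0]
force: [-0.4, 0.5, -1.0]
ee_pos: [506.6, -272.9, 296.2]
force: [0.6, 0.4, -1.2]
ee_pos: [506.6, -272.9, 295.2]
force: [0.0, 0.6, -1.5]
```

```bash
python3 -m handwheel '[{"gripper":20,"travel":[0,0,0.001],"twist":0},{"gripper":20,"travel":[0,0,0],"twist":0},{"gripper":20,"travel":[0,0,0],"twist":0}]' | grep -E "pos|force"
python3 -m handwheel '[{"gripper":20,"travel":[0,0,0.001],"twist":0},{"gripper":20,"travel":[0,0,0],"twist":0},{"gripper":20,"travel":[0,0,0],"twist":0}]' | grep -E "pos|force"
```

```text
ee_pos: [506.6, -272.9, 294.2]
force: [-0.3, -0.0, -1.2]
ee_pos: [506.6, -272.9, 293.2]
force: [0.2, 0.2, -1.0]
```

```bash
python3 -m handwheel '[{"gripper":20,"travel":[0,0,0.001],"twist":0},{"gripper":20,"travel":[0,0,0],"twist":0},{"gripper":20,"travel":[0,0,0],"twist":0}]' | grep -E "pos|force"
python3 -m handwheel '[{"gripper":20,"travel":[0,0,0.001],"twist":0},{"gripper":20,"travel":[0,0,0],"twist":0},{"gripper":20,"travel":[0,0,0],"twist":0}]' | grep -E "pos|force"
```

```text
ee_pos: [506.6, -272.8, 292.2]
force: [-0.4, 0.9, -0.5]
ee_pos: [506.7, -272.9, 292.0]
force: [-0.8, 0.7, 5.6]
```

```bash
python3 -m handwheel '[{"gripper":20,"travel":[0,0,0.0007],"twist":0},{"gripper":20,"travel":[0,0,0],"twist":0},{"gripper":20,"travel":[0,0,0],"twist":0}]' | grep -E "pos|force"
```

```text
ee_pos: [506.9, -272.9, 291.9]
force: [-1.6, 2.0, 8.8]
```

That is the floor, 24.8 mm below the stand-top contact. I'll relieve the pressure, open and withdraw straight up.

```bash
python3 -m handwheel '[{"gripper":20,"travel":[0,0,-0.001],"twist":0},{"gripper":32,"travel":[0,0,0],"twist":0},{"gripper":45,"travel":[0,0,0],"twist":0},{"gripper":55,"travel":[0,0,0],"twist":0},{"gripper":55,"travel":[0,0,0],"twist":0}]'
python3 -m handwheel '[{"gripper":55,"travel":[0,0,0],"twist":0},{"gripper":55,"travel":[0,0,-0.02],"twist":0},{"gripper":55,"travel":[0,0,-0.03],"twist":0},{"gripper":55,"travel":[0,0,-0.03],"twist":0},{"gripper":55,"travel":[0,0,-0.03],"twist":0}]'
python3 -m handwheel '[{"gripper":55,"travel":[-0.035,0,-0.01],"twist":0},{"gripper":55,"travel":[-0.04,0,0],"twist":0},{"gripper":55,"travel":[-0.04,0,0],"twist":0},{"gripper":55,"travel":[-0.04,0,0],"twist":0},{"gripper":55,"travel":[0,0,0],"twist":0}]'
python3 - <<'E'
from h import *
np.set_printoptions(precision=1,suppress=True)
C={n:cam(n)[1:] for n in('side','top')}
for t in ['sample_blue_hole','sample_white_hole','sample_terracotta_hole','sample_green_hole','hook_spare','slot','brush','spray_bottle']:
    L=[]
    for n in C:
        r=env.pinpoint(n,t)
        if r:L.append((*C[n],np.array(r[0]['uv'])));print(t,n,np.array(r[0]['uv']),round(r[0]['confidence'],2))
    if len(L)==2:print('   ',*tri(L))
n='side';im,K,E=cam(n);v=cv2.resize(im[130:250,260:440,::-1],None,fx=4.4,fy=4.4,interpolation=cv2.INTER_CUBIC);cv2.imwrite('pics/z.png',v)
print(loc())
E
```

```text
time_s: 37.37
ee_pos: [506.6, -272.9, 291.2]
ee_rot: [-180.0, 0.0, -8.7]
force: [0.5, 0.7, 0.4]
gripper_width: 46.3
time_s: 37.78
ee_pos: [506.5, -272.8, 402.5]
ee_rot: [-180.0, 0.1, -8.7]
force: [0.1, -0.5, -0.4]
gripper_width: 50.3
time_s: 38.2
ee_pos: [347.6, -247.4, 411.0]
ee_rot: [-179.9, 0.3, -8.8]
force: [-0.2, -0.1, 0.2]
gripper_width: 50.4
sample_blue_hole side [406.4 166.3] 0.93
sample_blue_hole top [236.5 291.8] 0.59
    [307.9 185.8 555.1] [27.128964376006106, 24.953253721332896]
sample_white_hole side [315.9 168.4] 0.48
sample_white_hole top [194.5 237.1] 0.55
    [416.2 265.8 545.2] [21.942251145565624, 19.75976389667927]
sample_terracotta_hole side [322.6 170.6] 0.59
sample_terracotta_hole top [382.3 281.9] 0.43
    [466.4 -20.5 300.4] [43.93121090983318, 41.480263672427974]
sample_green_hole side [391.8 161.1] 0.81
sample_green_hole top [446.3 229.4] 0.71
    [ 552.1 -275.3  126. ] [0.8387566646179714, 0.8196124691540617]
hook_spare side [303.8 165.4] 0.76
hook_spare top [363.8 180.4] 0.82
    [673.  -52.3 191.7] [0.1826452643626613, 0.17057262042291077]
slot side [402.2 199.7] 0.96
slot top [436.1 250.8] 0.56
    [ 508.9 -271.2   16.1] [1.128807439223838, 1.0571010663280613]
brush side [390.2 251.3] 0.96
brush top [378.  280.4] 0.88
    [427.  -96.9   9.9] [0.6429770437015773, 0.5599927867310359]
spray_bottle side [385.6 163. ] 0.82
spray_bottle top [473.9 207.3] 0.97
    [ 648.2 -399.9   -9.7] [0.25034013614942763, 0.2456035704872174]
(array([-337.4, -309.5,   34.6]), array([ 0.3, -0.2, -0.3]), array([ 0.,  0., -0.]), 49.9, array([180. ,  -0. ,  -8.7]), 39.1)
```

Run:
```python
from h import *
np.set_printoptions(precision=1,suppress=True)
im,K,E=cam('side')
for nm,uv,z in(('blue',(406.4,166.3),129),('white',(315.9,168.4),200),('terra',(322.6,170.6),200)):print(nm,onplane(K,E,uv,2,z))
So=O+2.5*Y-150*Y
for nm,s in(('white',37.5),('terra',47)):print(nm,'expected',So-s*X-[0,0,5],proj(K,E,So-s*X-[0,0,5]))
for z in(129,154):print('blue at',z,proj(K,E,np.array([512.5,-274.5,z])))
```

```text
blue [ 510.6 -278.1  129. ]
white [635.9 -54.9 200. ]
terra [618.2 -58.8 200. ]
white expected [631.4 -52.2 200. ] [316.7 169.7]
terra expected [621.9 -53.3 200. ] [320.  171.1]
blue at 129 [405.  166.7]
blue at 154 [406.1 159.3]
```

```bash
python3 -c "
from h import *
print(env.job_done()); print(env.state()['time_s'])"
```

```text
the job is handed in; nothing more can be done
None
the job is handed in; nothing more can be done
```

The job is handed in, at about 39 s of the 69 s allowed. All three samples are where the task asked, as far as my checks show.

- **White:** it went onto the spare hook first and pressed the red stop at about 5 N.
- **Terracotta:** it hangs next to white. I felt light contact (about 1.7 N), then backed it off about 2 mm before release, so the gap should be about 2 mm.
- **Blue:** it stands in the empty slot. My first tries landed on the stand's top at about 5–11 N, because the plate sat about 4–6 mm nearer the robot in the jaws than I assumed. After correcting for that it went in freely, and I felt the floor 25 mm below the top-surface contact.

**Last checks**
- **Blue:** the side camera puts its hole at the height expected for fully down (row 166.3, against 166.7 predicted).
- **White and terracotta:** the side camera puts both within 1–3 pixels of the expected positions on the spare hook.
- **Bystanders:** the green sample, brush and spray bottle moved no more than the detector's noise. I did not re-check the jars, mug or cut-outs, but the arm never went near them.

**Disagreements and gaps**
- In the last top view, the network's reports for the three moved samples were wrong and disagreed with the side view. I ignored them.
- I had used all 12 picture views, so I could not look at the final scene itself.

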